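Raise a calibration flask to the sensor reader with a lab jack

ROBOT

A 6-joint arm with a two-finger parallel gripper is mounted at the origin on the work surface. World frame = base frame: x ahead of the robot, y to its left, z up, the work surface at z = 0. Lengths are in m, angles in rad, forces in N, time in s.
With the tool pointing down it reaches from about 0.25 to 0.725 m from the base axis. Payload 4 kg.
Tool frame: the origin (TCP) lies between the finger pads; the fingertips stand 8 mm ahead of it and the grasp point (between the pads) lies 11 mm behind it; z points along the fingers, y is the direction in which the jaws open and shut (so a half turn about z gives the same grasp; the last joint's range is limited). The gripper opens to 85 mm and grips with 20 to 120 N. Pads are 22 mm wide; open, the fingers measure 114 mm over their backs; the gripper's body (76 mm by 85 mm) begins 54 mm behind the grasp point. The pads swing forward as they close: fully open they stand 13 mm farther back than shut.
Start: joints at [1.242, 0.241, 0.005, 1.335, 0, 1.571], TCP at [0.161, 0.473, 0.239] pointing down, gripper open.
Joint ranges: [-2.72, 2.72], [-1.05, 1.87], [-1.09, 1.28], [-1.99, 2.15], [-1.42, 1.44], [-3.14, 3.14]. Speed limits (rad/s): [2.79, 2.79, 3.14, 3.14, 3.14, 3.14].

INTERFACE

Orientations are given as a unit quaternion [x, y, z, w].
In Python, from workcell import * gives the robot as it stands.
- The arm moves only by the tool send_rows, never from a script. Its argument "increments" is a list that holds one entry, the list of rows, each a list of 6 numbers: the shift along the tool's x, y, z in units of 50 mm (1.0 is 50 mm), then the turn, a rotation vector about the tool's x, y, z in units of 10 degrees (1.0 is 10 degrees). In form: [[[x, y, z, ax, ay, az], ...]]. A call has 1 to 8 rows; each row shifts and turns the commanded pose from where the row before left it, along the tool's axes as they then stand; what a row does not reach is not made up. A row lasts 1/8 s, in which the tool goes at most 62.5 mm and 10.7 degrees, less where a joint would pass 70% of its speed; a pose out of reach is approached as far as the arm can. A call with a number of a shift or a turn outside -1 to 1 is refused whole. A call with a gripper value outside its range is refused whole. "grip" is the closure, from 0 (fully open) to 1 (shut), set as the call begins (left out, the last holds). The fingers move at their own pace and stop on an object; the grip force is fixed at half the most. Time passes only in rows, so rows that do not move let the fingers close. It gives the time, the measured TCP pose, the force and the opening at its end, in the units of the state.
- get_obs(): the state, without advancing time (a new reading comes with each control period).
- camera(name): name is "scene" or "top"; returns a dict with "color" (480x640x3 uint8, red, green, blue), "z_map" (480x640 float32, m along the optical axis (not along the pixel's ray), 0 where there is no reading), "intrinsics" (3x3 intrinsics, pixels), "dist" ([k1, k2, p1, p2, k3] as OpenCV has them; the pictures are not rectified), "pose" (4x4, takes a point from camera to world coordinates). Camera axes: x right, y down, z forward; pixel columns grow to the right and rows downward; lengths in m; the calibration is good to about 2 mm. A picture is of the moment at which its call begins.
- job_done(): hands the job in, once; it reports no verdict.
The state is a dict: "clock": time; "joint_pos": joint angles; "joint_vel": joint speeds; "tau": joint torques, N m; "eef_pos": TCP position; "tool_rot": TCP orientation; "ft_force": force on the tool from outside, world axes, zero at the start; "ft_torque": the same for the moment, N m; "grip_width": finger opening in m.
Only numpy, scipy, OpenCV 4.12 (cv2) and the standard library are available. Lean on these libraries where they do the work, as an engineer would, in place of code of your own. Each camera call takes 0.05 s, during which the arm holds its last target.

TASK

Lay the calibration flask flat on the lab jack's deck, spot side up and cap towards the knob, slide it under the reader fully home against the stops so that its end holds the presence-switch lever pressed, and let go. Then raise the jack by turning its knob until the flask just touches the reader's spring nose and lifts it by about 2 mm; never drive the nose up hard, and leave the other things where they stand.

Things in the scene. Friction and masses are not known exactly. Their poses are not given: they have to be found in the camera images.
- station: Fixed black breadboard 250 x 170 x 12 mm, centred at x = 35 mm, with a scissor lab jack over the origin and, at x = 120, y = 55 mm, a steel pillar 18 mm thick and 342 mm high. Origin on the table under the jack's centre; x level from the knob to the stops (roughly away from the robot), y to the left, z up.
- deck_center (a point): Centre of the top of the jack's deck, an aluminium plate 150 mm (station x) by 110 mm (y), top 158 mm above the table at knob angle 0. On it, x from here: two side guides 8 mm high, inner faces 58 mm apart, x = 27 to 58 mm, lead-ins flaring from x = 15 mm; two end stops 14 mm high with faces at x = 60 mm. The deck is bare at x below 15 mm.
- home (a point): Point on the deck's top, 22 mm from its centre along the station's x; it rises with the deck. The flask is fully home when its origin is here with its x and y along the station's x and y.
- knob_center (a point): Centre of the jack's black round knob: 50 mm in diameter, 24 mm long, axis level along the station's x, 140 mm from the jack's centre on the robot's side, 65 mm clear of the deck's edge, 83 mm above the table at angle 0; it rises half as far as the deck. It can be pinched across its diameter from above and turned by tilting the gripper sideways about its axis, in several grasps.
- jack_knob (a joint): Knob angle, rad, -0.7 to 7; growing is clockwise as seen from the robot, looking along the station's +x (the knob's top goes to the right). Clockwise raises the deck, 28 mm a turn (4.46 mm per rad). Friction 0.15 N m: it stays where it is left.
- reader: Fixed sensor reader, clamped on the pillar at a height that varies by 6 mm: a vertical white tube 25 mm in diameter over the flask's far end, from 18 to 98 mm above the nose tip, held by a black arm 59 to 75 mm above the tip, with a white box on the arm. Origin on the pillar's axis, 194 mm below the nose tip.
- nose_tip (a point): Lowest point of the reader's spring nose, a black 14 mm plunger with a 4 mm orange ring just below the white tube. Its axis is upright, at x = 44 mm, y = 0 in the station's frame. It moves up with the nose.
- reader_nose (a joint): How far the spring nose is pushed up into its tube, m: 0 hanging free, 0.010 bottomed. It gives way at 0.7 N and takes 0.12 N more per mm. The orange ring slides into the tube as the nose rises and is gone at 4.5 mm.
- switch_lever (a joint): Presence switch on the deck between the stops: a steel lever with a red roller, hinged at its foot, leaning towards the knob. 0 free, about 0.47 rad when the flask is against the stops; the switch makes above 0.33 rad (flask within about 2.5 mm of the stops). It pushes back with only 0.1 N.
- lever_roller (a point): Centre of the red roller at the lever's tip: 6 mm in diameter, 18 to 22 mm above the deck.
- flask: Loose clear culture flask with a pink cast filling and an orange cap, 60 to 130 g. Box-shaped body 76 x 52 x 28 mm (x, y, z); at its -x end a tapering shoulder, then the cap, 27 mm in diameter, axis 14 mm above the underside, from x = -51 to -73 mm. Origin at the centre of the body's underside; x points away from the cap, flat end at x = 38 mm; z up.
- flask_spot (a point): Orange sensor spot, 14 mm across, on the flask's top face, 28 mm above the underside and 22 mm from the flask's origin along +x. It lies under the nose when the flask is home.
- microplate: Bystander: loose well plate 127 x 85 x 16 mm, origin at the centre of its underside.
- tip_box: Bystander: loose blue tip box with a pale lid, 122 x 82 x 80 mm, origin at the centre of its underside.
- reagent_bottle: Bystander: loose amber bottle, 68 mm in diameter, 130 mm high, origin at the centre of its underside.
There are look-alikes about, which are no part of the job. There is more than one size of the flask; the job needs the middle-sized.

How it is judged:
On the way, in this order (a step that is already met when the one before it is completed fails the run):
1. the flask lies released on the deck, fully home, its end holding the switch lever pressed (value of joint switch_lever above 0.33 rad and z of flask in the frame of home between -0.003 and 0.003 m and angle between flask's own z axis and vertical below 0.06 rad and horizontal distance between flask_spot and nose_tip below 0.008 m and contact force between the fingers and flask below 0.05 N), for 0.2 s.
2. the gripper takes the jack's knob (distance between the grasp point and knob_center below 0.06 m), for 0.1 s.
3. the jack is raised until the flask touches the spring nose and lifts it 0.6 to 4 mm (value of joint reader_nose between 0.0006 and 0.004 m and value of joint switch_lever above 0.33 rad), for 0.2 s.
At the end, for the whole second after the job is handed in: The flask lies flat on the deck (underside within 3 mm of it, tilt under 0.06 rad), its spot within 8 mm of the nose's axis, its end holding the switch lever past 0.33 rad, the nose resting on the flask and lifted 0.6 to 4 mm, everything at rest (all of step 3 and contact force between flask and reader above 0.2 N and z of flask in the frame of home between -0.003 and 0.003 m and angle between flask's own z axis and vertical below 0.06 rad and horizontal distance between flask_spot and nose_tip below 0.008 m and linear speed of flask below 0.02 m/s and velocity of joint jack_knob between -0.1 and 0.1 rad/s); the robot touches nothing.
It fails at once if the nose is driven up more than 7 mm (value of joint reader_nose above 0.007 m).
It fails at once if a bystander is moved more than 20 mm (distance of any of microplate, tip_box, reagent_bottle from where it was at the start of the episode above 0.02 m).
It also fails if it takes over 72 s, if anything falls off the work surface, if the arm or the gripper's body presses on something with over 40 N, if the wrist force passes 120 N, or if a joint passes its speed limit or range.

## Working session

There is one attempt and no reset: what is moved stays moved. The work goes in short steps, Python scripts to look and compute and a tool call to move; the robot and the scene stay as the last step left them, time stands still between calls to the robot, and variables do not carry over. Pictures are saved under pics/ and viewed, and the job is handed in when it is done.

Besides the shell and the picture viewer there is one more tool, called after "Request:" by a JSON object that holds its "op" and its "data", one argument or row to a line. send_rows: Moves the arm, as the interface text tells. Its arguments: {"type":"object","properties":{"increments":{"type":"array"},"grip":{"type":"number"}},"required":["increments"]}

```bash
ls; mkdir -p pics; python3 - <<'E'
from workcell import *
import cv2,numpy as np
o=get_obs(); print({k:np.round(v,3).tolist() for k,v in o.items()})
for n in ("scene","top"):
    c=camera(n); cv2.imwrite(f"pics/{n}0.png",c["color"][:,:,::-1]); np.savez(f"{n}0.npz",**c)
    print(n,c["intrinsics"].tolist(),c["dist"],np.round(c["pose"],3).tolist())
E
```

```text
pics
{'clock': 0.0, 'joint_pos': [1.242, 0.241, 0.004, 1.335, 0.0, 1.571], 'joint_vel': [-0.001, -0.001, 0.0, -0.001, 0.002, 0.0], 'tau': [-0.0, -37.232, 25.241, 0.017, -0.0, 0.0], 'eef_pos': [0.161, 0.473, 0.238], 'tool_rot': [0.164, 0.987, -0.001, -0.0], 'ft_force': [-0.142, 0.206, 0.031], 'ft_torque': [0.03, -0.041, -0.043], 'grip_width': 0.086}
scene [[563.8519616811494, 0.0, 317.30325660020543], [0.0, 563.8519616811494, 238.22163838366478], [0.0, 0.0, 1.0]] [-0.12909519  0.          0.          0.          0.        ] [[-0.714, 0.513, -0.477, 1.217], [0.7, 0.522, -0.487, 0.713], [-0.001, -0.681, -0.732, 1.128], [0.0, 0.0, 0.0, 1.0]]
top [[619.6183533964681, 0.0, 327.6884790247338], [0.0, 619.6183533964681, 232.06929267130914], [0.0, 0.0, 1.0]] [-0.16808934  0.          0.          0.          0.        ] [[-0.014, -0.996, 0.085, 0.466], [-1.0, 0.013, -0.009, 0.061], [0.007, -0.085, -0.996, 1.59], [0.0, 0.0, 0.0, 1.0]]
```

View pics/scene0.png

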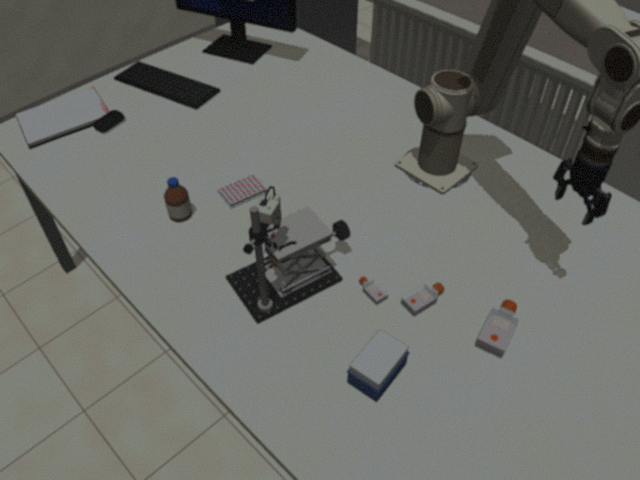

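View pics/top0.png

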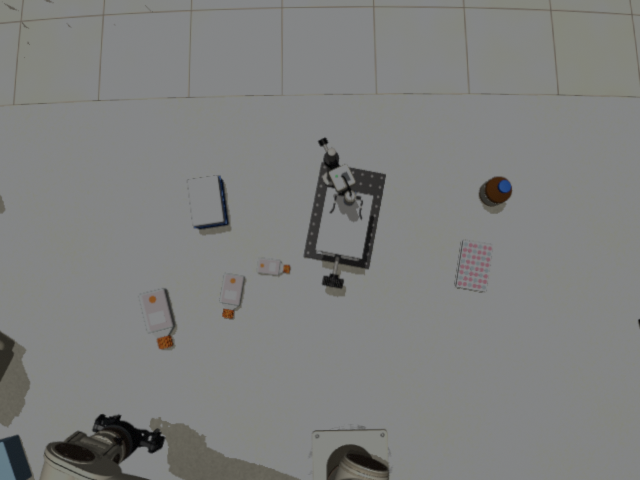

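Three flasks are visible in the top view: (158,315) is the largest, (231,292) the middle one and (271,267) the smallest. The middle one looks like the target, so I'll confirm its size with an enlarged crop and measurements.

```bash
cat > h.py <<'E'
import numpy as np,cv2
def load(n):
    d=np.load(n); return {k:d[k] for k in d.files}
def cloud(c):
    H,W=c["z_map"].shape
    u,v=np.meshgrid(np.arange(W),np.arange(H))
    p=cv2.undistortPoints(np.stack([u,v],-1).reshape(-1,1,2).astype(float),c["intrinsics"],c["dist"]).reshape(H,W,2)
    z=c["z_map"][...,None].astype(float)
    P=np.concatenate([p*z,z],-1)
    return P@c["pose"][:3,:3].T+c["pose"][:3,3]
def ray(c,uv,zw):
    """pixels -> world at height zw"""
    p=cv2.undistortPoints(np.array(uv,float).reshape(-1,1,2),c["intrinsics"],c["dist"]).reshape(-1,2)
    d=np.c_[p,np.ones(len(p))]@c["pose"][:3,:3].T; o=c["pose"][:3,3]
    return o+d*((zw-o[2])/d[:,2])[:,None]
def proj(c,X):
    Ti=np.linalg.inv(c["pose"]); 
    r,_=cv2.Rodrigues(Ti[:3,:3]); return cv2.projectPoints(np.array(X,float).reshape(-1,3),r,Ti[:3,3],c["intrinsics"],c["dist"])[0].reshape(-1,2)
def crop(c,x0,y0,x1,y1,s,name):
    im=cv2.resize(c["color"][y0:y1,x0:x1,::-1],None,fx=s,fy=s,interpolation=cv2.INTER_CUBIC); im=np.clip(im*1.4,0,255).astype(np.uint8); cv2.imwrite(name,im)
E
python3 - <<'E'
from h import *
c=load("top0.npz"); P=cloud(c)
crop(c,130,230,300,360,4.6,"pics/flasks.png")
crop(c,290,130,400,300,3.5,"pics/jack.png")
s=load("scene0.npz"); crop(s,220,180,360,330,4,"pics/jack_s.png")
# flask blobs by height
for (x0,y0,x1,y1) in [(135,283,180,335),(215,268,248,310),(253,253,286,280)]:
    Q=P[y0:y1,x0:x1].reshape(-1,3); z=Q[:,2]; print(np.percentile(z[z>0.008],[10,50,90]))
    m=(z>0.012)&(z<0.06); 
    r=cv2.minAreaRect((Q[m][:,:2]*1000).astype(np.float32)); print(r, np.percentile(z,5))
# orange pixels
hsv=cv2.cvtColor(c["color"],cv2.COLOR_RGB2HSV)
m=((hsv[...,0]<14)&(hsv[...,1]>150)&(hsv[...,2]>90)).astype(np.uint8)
n,l,st,ce=cv2.connectedComponentsWithStats(m)
for i in range(1,n):
    if st[i,4]>6: print(ce[i],st[i],np.median(P[l==i],0).round(3))
E
```

```text
[0.0290021  0.03586965 0.04111178]
((397.74407958984375, 484.82904052734375), (117.89189147949219, 71.00541687011719), 13.511783599853516) -0.005212201754863666
[0.02149248 0.02674224 0.0319391 ]
((450.42730712890625, 293.623779296875), (53.77647399902344, 92.35256958007812), 79.30553436279297) -0.005255820765076247
[0.0148981  0.01945653 0.02444732]
((513.6954956054688, 192.4573974609375), (74.23395538330078, 35.85382843017578), 82.10392761230469) -0.005573971623218044
[286.85714286 266.57142857] [284 266   6   3   7] [0.514 0.152 0.017]
[285.71428571 270.42857143] [284 270   4   2   7] [0.504 0.154 0.018]
[224.5  312.85] [223 309   4   9  20] [0.397 0.31  0.025]
[229.65517241 313.93103448] [227 310   6   8  29] [0.395 0.297 0.025]
[166.58333333 341.13333333] [163 336   9  12  60] [0.328 0.458 0.033]
[160.1   342.925] [158 338   5  11  40] [0.323 0.474 0.035]
```

View pics/flasks.png

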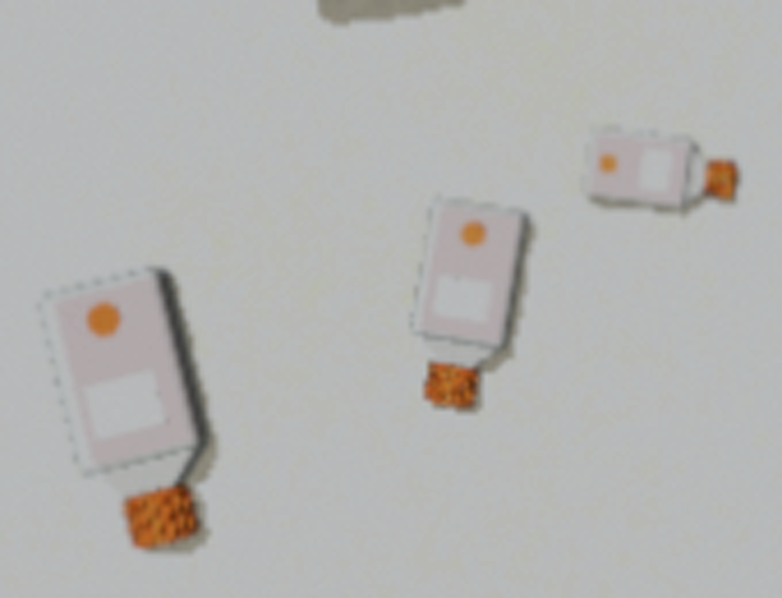

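View pics/jack.png

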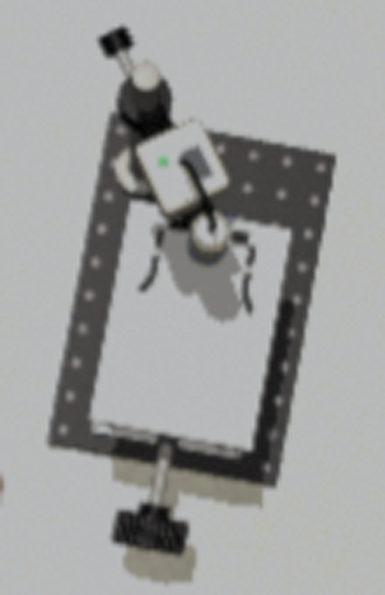

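View pics/jack_s.png

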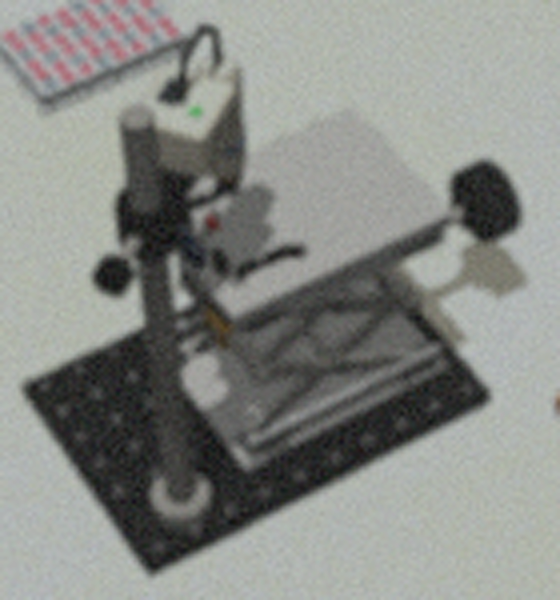

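```bash
cat > fit.py <<'E'
from h import *
c=load("top0.npz")
def cp(pts,s,x0,y0): return (np.array(pts,float)+.5)/s-.5+[x0,y0]
def fit(L,W):  # 2D rigid: local L -> world W
    a,b=L-L.mean(0),W-W.mean(0); th=np.arctan2((a[:,0]*b[:,1]-a[:,1]*b[:,0]).sum(),(a*b).sum())
    R=np.array([[np.cos(th),-np.sin(th)],[np.sin(th),np.cos(th)]]); t=W.mean(0)-R@L.mean(0)
    return th,t,(W-(L@R.T+t))
def rep(n,r): print(n,"deg",np.degrees(r[0]).round(2),"t",r[1].round(4),"res mm",(r[2]*1000).round(1).tolist())
f=cp([(440,200),(522,213),(497,347),(415,333)],4.6,130,230)
W=ray(c,f,.028)[:,:2]; L=np.array([[38,26],[38,-26],[-38,-26],[-38,26]])/1000
F=fit(L,W); rep("flask corners",F)
sp=ray(c,cp([(473,233)],4.6,130,230),.028)[0]; cap=ray(c,cp([(453,386)],4.6,130,230),.024)[0]
print("spot",sp,"cap",cap,"dir",np.degrees(np.arctan2(*(sp-cap)[1::-1])), "dist",np.linalg.norm((sp-cap)[:2]))
b=cp([(112,113),(335,155),(273,487),(50,445)],3.5,290,130)
W=ray(c,b,.012)[:,:2]; L=np.array([[160,85],[160,-85],[-90,-85],[-90,85]])/1000
S=fit(L,W); rep("board",S)
d=cp([(130,200),(293,225),(253,455),(90,430)],3.5,290,130)
W=ray(c,d,.158)[:,:2]; L=np.array([[75,55],[75,-55],[-75,-55],[-75,55]])/1000
D=fit(L,W); rep("deck",D)
P=cloud(c)
m=(P[...,2]>.12)&(P[...,2]<.18); m[:195]=0;m[260:]=0;m[:,:315]=0;m[:,375:]=0
print("deck z",np.median(P[m][:,2]))
E
python3 fit.py
```

```text
flask corners deg -10.67 t [0.4575 0.2921] res mm [[-1.9, -3.0], [0.1, 2.8], [1.7, 3.0], [0.1, -2.9]]
spot [0.47952812 0.2894672  0.028     ] cap [0.39575009 0.3016604  0.024     ] dir -8.280785127426661 dist 0.08466068887196827
board deg -11.47 t [0.6087 0.0099] res mm [[-0.5, -1.1], [-0.1, 1.2], [0.8, 2.3], [-0.2, -2.4]]
deck deg -10.34 t [0.6078 0.0094] res mm [[2.0, -0.9], [3.6, -1.3], [-1.9, 1.5], [-3.6, 0.7]]
deck z 0.15823471915991694
```

The middle flask at (231,292) has a body of about 76 x 50 mm and is about 27 mm high, which matches. It lies spot up. Next I'll average frames for a finer fit of the station, flask and nose height.

```bash
cat > snap.py <<'E'
from workcell import *
import sys; from h import *
def snap(n,k,out):
    cs=[camera(n) for _ in range(k)]; c=dict(cs[0])
    c["color"]=np.mean([x["color"].astype(float) for x in cs],0).round().astype(np.uint8)
    z=np.stack([x["z_map"] for x in cs]); z=np.where(z>0,z,np.nan); 
    c["z_map"]=np.nan_to_num(np.nanmedian(z,0)).astype(np.float32); np.savez(out,**c); return c
E
python3 - <<'E' 2>/dev/null
from snap import *
t=snap("top",12,"top1.npz"); s=snap("scene",8,"scene1.npz")
P=cloud(t)
# tube top around pix: crop(210,228)/3.5+290,130
for q,(u,v) in dict(tube=(349,195)).items():
    print(np.round(P[v-6:v+7,u-6:u+7,2]*1000).astype(int))
m=np.zeros(P.shape[:2],bool); m[222:252,325:350]=1; print("deck",np.median(P[m][:,2]),P[m][:,2].std())
m[:]=0;m[300:330,350:400]=1; print("table",np.median(P[m][:,2]))
crop(t,325,165,375,215,12,"pics/tube.png"); crop(s,225,180,300,255,8,"pics/nose_s.png")
E
```

```text
[[297 289 283 273 273 330 330 272  11  11  13   9  12]
 [283 272 274 272 272 328 329 328  14  11  10  12  11]
 [273 273 273 274 272 292 327 325 291 290  10  12  10]
 [272 272 272 290 292 295 325 325 295 294 292 172 171]
 [272 273 290 290 295 296 322 325 321 294 295 292 169]
 [271 271 292 294 295 295 296 322 319 296 296 294 289]
 [267 281 292 295 294 294 303 319 317 295 294 294 291]
 [159 287 290 293 296 297 299 307 295 293 295 295 292]
 [157 288 293 295 295 295 297 296 296 295 293 294 289]
 [159 282 290 292 295 296 297 295 297 294 295 291 289]
 [243 272 289 292 292 295 294 295 294 295 295 291 159]
 [239 262 284 289 293 294 292 292 294 293 290 290 157]
 [226 252 270 280 289 292 292 292 291 291 286 263 156]]
deck 0.15807475184213493 0.001059778808049993
table -0.0007176162711063361
```

View pics/tube.png

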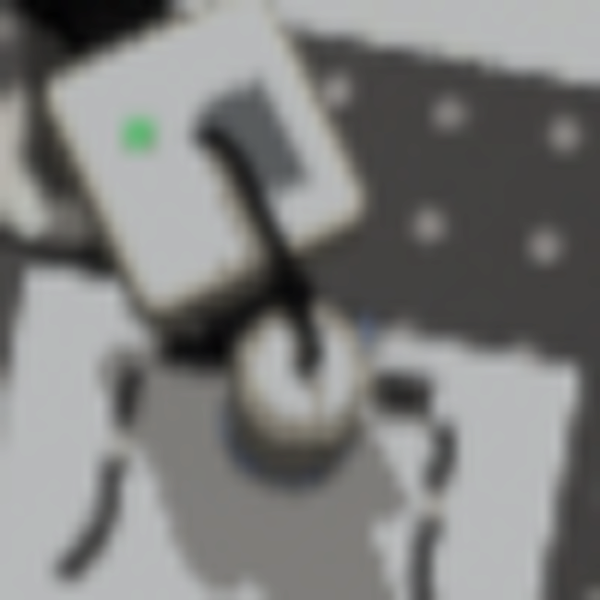

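View pics/nose_s.png

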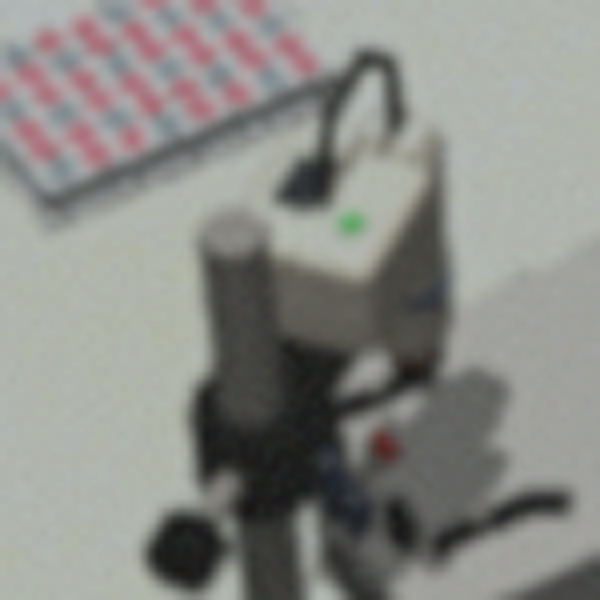

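```bash
cat > efit.py <<'E'
from h import *
from scipy.optimize import least_squares
from scipy.ndimage import map_coordinates,gaussian_filter
def edgefit(c,edges,x0,R=5,it=4,n=40,z0=0):
    """edges: list of (A,B) local 3D; pose x,y,th"""
    g=gaussian_filter(c["color"].astype(float).mean(2),0.7)
    def W(x,L):
        ct,s=np.cos(x[2]),np.sin(x[2]); return np.c_[L[:,0]*ct-L[:,1]*s+x[0],L[:,0]*s+L[:,1]*ct+x[1],L[:,2]+z0]
    L=np.concatenate([np.array(a)+(np.array(b)-a)*np.linspace(.06,.94,n)[:,None] for a,b in edges])
    T=np.concatenate([np.tile(np.array(b,float)-a,(n,1)) for a,b in edges]); T/=np.linalg.norm(T,axis=1)[:,None]
    x=np.array(x0,float)
    for k in range(it):
        r=max(R-k,2); p=proj(c,W(x,L)); q=proj(c,W(x,L+T*.002)); t=q-p; t/=np.linalg.norm(t,axis=1)[:,None]; nn=np.c_[-t[:,1],t[:,0]]
        o=np.arange(-r,r+.01,.25)
        s=p[:,None]+nn[:,None]*o[None,:,None]
        v=map_coordinates(g,[s[...,1],s[...,0]],order=1); d=np.abs(np.gradient(v,axis=1))
        i=d.argmax(1); ok=d[np.arange(len(i)),i]>1.2; off=o[i]; tgt=p+nn*off[:,None]
        f=lambda y:(((proj(c,W(y,L))-tgt)*nn).sum(1))[ok]
        x=least_squares(f,x,loss="soft_l1",f_scale=.4,x_scale=[.01,.01,.02]).x
    res=f(x); idx=np.repeat(np.arange(len(edges)),n)[ok]
    return x,[(int((idx==j).sum()),round(float(np.median(res[idx==j])),2)) if (idx==j).any() else None for j in range(len(edges))]
def rect(x1,x0,y,z): 
    C=[[x1,y,z],[x1,-y,z],[x0,-y,z],[x0,y,z]]; return [(C[i],C[(i+1)%4]) for i in range(4)]
E
python3 - <<'E'
from efit import *
t=load("top1.npz"); s=load("scene1.npz")
b=rect(.160,-.090,.085,.012); d=rect(.075,-.075,.055,.158)
x0=[.6083,.0097,np.radians(-11)]
for n,c in (("top",t),("scene",s)):
    for m,e in (("board",b),("deck",[d[1],d[2],d[3]])):
        x,r=edgefit(c,e,x0); print(n,m,x[:2].round(4),np.degrees(x[2]).round(2),r)
f=rect(.038,-.038,.026,.028)
for n,c in (("top",t),("scene",s)):
    x,r=edgefit(c,f,[.4575,.2921,np.radians(-9.5)],R=4); print(n,"flask",x[:2].round(4),np.degrees(x[2]).round(2),r)
    x,r=edgefit(c,[f[0],f[1],f[3]],[.4575,.2921,np.radians(-9.5)],R=4); print(n,"flask",x[:2].round(4),np.degrees(x[2]).round(2),r)
im=t["color"][:,:,::-1].copy()
E
```

```text
top board [0.6093 0.0103] -11.4 [(35, -0.25), (40, -0.0), (40, -0.25), (40, 0.01)]
top deck [0.6027 0.0118] -11.45 [(40, -0.05), (40, 0.1), (40, -0.03)]
scene board [0.613  0.0166] -11.75 [(40, -0.02), (33, 0.77), (34, 0.03), (40, 0.23)]
scene deck [0.6021 0.0146] -10.94 [(13, -1.27), (9, 0.07), (40, -0.1)]
top flask [0.4448 0.2902] -10.21 [(13, 0.27), (40, -0.03), (37, 0.22), (3, -1.3)]
top flask [0.4588 0.2877] -10.14 [(29, 0.0), (40, 0.03), None]
scene flask [0.4613 0.3015] -15.27 [(40, -0.08), (3, 0.98), (28, -0.18), (40, 0.62)]
scene flask [0.4623 0.3052] -9.27 [(40, 0.03), (6, 0.57), (40, 0.12)]
```

```bash
python3 - <<'E'
from efit import *
t=load("top1.npz")
def sat(c):
    h=cv2.cvtColor(c["color"],cv2.COLOR_RGB2HSV); return h
h=sat(t)
for n,(x0,y0,x1,y1),z in (("spot",(226,273,241,288),.028),("cap",(219,306,238,321),.024)):
    hh=h[y0:y1,x0:x1].astype(float); w=np.clip(hh[...,1]-60,0,None)*((hh[...,0]<20)|(hh[...,0]>170)); v,u=np.mgrid[y0:y1,x0:x1]
    uv=((u*w).sum()/w.sum(),(v*w).sum()/w.sum()); print(n,uv,ray(t,[uv],z)[0].round(4))
st=[.6093,.0103,np.radians(-11.4)]
def W(x,L):
    L=np.array(L,float); ct,s=np.cos(x[2]),np.sin(x[2]); return np.c_[L[:,0]*ct-L[:,1]*s+x[0],L[:,0]*s+L[:,1]*ct+x[1],L[:,2]]
def draw(c,x,polys,x0,y0,x1,y1,s,name):
    im=cv2.resize(c["color"][y0:y1,x0:x1,::-1],None,fx=s,fy=s,interpolation=cv2.INTER_CUBIC)
    for P,col in polys:
        p=(proj(c,W(x,P))-[x0,y0]+.5)*s-.5; cv2.polylines(im,[np.round(p).astype(int)],True,col,1)
    cv2.imwrite(name,im)
R=lambda a,b,y,z:[[a,y,z],[a,-y,z],[b,-y,z],[b,y,z]]
circ=lambda cx,cy,r,z:[[cx+r*np.cos(a),cy+r*np.sin(a),z] for a in np.linspace(0,6.28,30)]
K=[[-.128,.025,.083],[-.128,-.025,.083],[-.152,-.025,.083],[-.152,.025,.083]]
polys=[(R(.16,-.09,.085,.012),(0,255,0)),(R(.075,-.075,.055,.158),(0,0,255)),(circ(.044,0,.0125,.295),(255,0,0)),(K,(255,0,255)),(circ(.12,.055,.009,.342),(255,255,0))]
draw(t,st,polys,290,130,400,300,3.5,"pics/ov.png")
s=load("scene1.npz"); draw(s,st,polys,220,180,360,330,4,"pics/ovs.png")
fl=[.4575,.2915,np.radians(-9.5)]
draw(t,fl,[(R(.038,-.038,.026,.028),(0,255,0)),(circ(.022,0,.007,.028),(255,0,0))],200,250,270,330,7,"pics/ovf.png")
E
```

```text
spot (np.float64(232.4047477744807), np.float64(280.3845697329377)) [0.4792 0.2895 0.028 ]
cap (np.float64(227.71464442650884), np.float64(313.3168325710699)) [0.3963 0.3026 0.024 ]
```

View pics/ov.png

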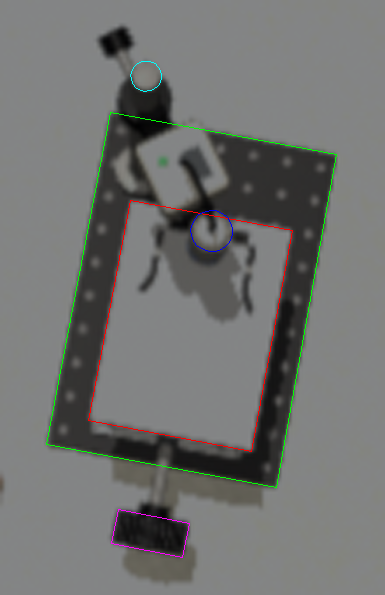

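View pics/ovs.png

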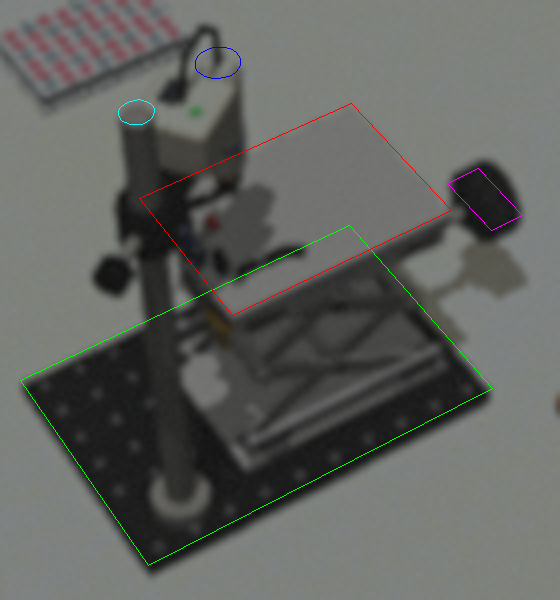

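View pics/ovf.png

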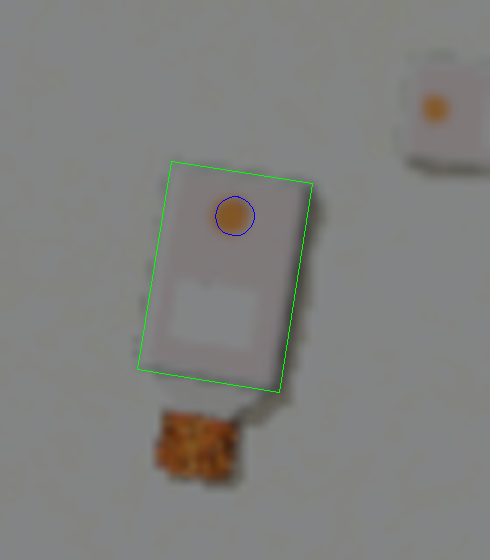

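```bash
cat > go.py <<'E'
from workcell import *
from h import *
from scipy.spatial.transform import Rotation as R
ST=np.array([.6093,.0103]); YAW=-11.4
def st(x,y,z):
    a=np.radians(YAW); return np.array([ST[0]+x*np.cos(a)-y*np.sin(a),ST[1]+x*np.sin(a)+y*np.cos(a),z])
def rot(yaw,roll=0): # yaw of flask/station; roll: turn about station x axis (deg, +: right-hand about +x station)
    a=np.radians(yaw); xs=np.array([np.cos(a),np.sin(a),0]); M=np.c_[-xs,np.cross([0,0,-1],-xs),[0,0,-1]]
    return R.from_rotvec(np.radians(roll)*xs)*R.from_matrix(M)
def plan(p,r):
    """rotation (deg, tool) first, then shift mm in the new tool axes"""
    o=get_obs(); q=R.from_quat(o["tool_rot"]); rv=np.degrees((q.inv()*r).as_rotvec())
    d=r.inv().apply(np.array(p)-o["eef_pos"])
    print("at",o["eef_pos"].round(4),"t",round(o["clock"],2),"w",round(float(o["grip_width"]),4),"F",o["ft_force"].round(1),"j",o["joint_pos"].round(2))
    print("turn/10deg",(rv/10).round(3),"| shift then /50mm",(d/.05).round(3))
E
python3 -c "
from go import *
plan([.4575,.2929,.10],rot(-9))"
```

```text
at [0.1614 0.4732 0.2393] t 1.1 w 0.0857 F [-0.4 -0.1  0.1] j [ 1.24  0.24  0.    1.34 -0.    1.57]
turn/10deg [-0.     0.    -0.984] | shift then /50mm [-6.412 -2.635  2.786]
```

Request:
{"op": "send_rows", "data": {
  "increments": [
    [[0,0,0,0,0,-0.98],[-0.9,-0.37,0.39,0,0,0],[-0.9,-0.37,0.39,0,0,0],[-0.9,-0.37,0.39,0,0,0],[-0.9,-0.37,0.39,0,0,0],[-0.9,-0.37,0.39,0,0,0],[-0.9,-0.37,0.39,0,0,0],[-0.9,-0.37,0.39,0,0,0]]
  ],
  "grip": 0
}}

```text
clock: 2.1
eef_pos: [0.4536, 0.295, 0.1023]
tool_rot: [0.079, 0.997, 0.0, 0.0]
ft_force: [-0.5, 0.4, 0.1]
grip_width: 0.0858
```

```bash
python3 -c "
from go import *
plan([.4575,.2929,.015],rot(-9))"
```

```text
at [0.4536 0.295  0.1023] t 2.1 w 0.0858 F [-0.5  0.4  0.1] j [ 0.58  0.42 -0.12  1.04  0.    0.73]
turn/10deg [ 0.003  0.002 -0.004] | shift then /50mm [-0.083 -0.029  1.746]
```

Request:
{"op": "send_rows", "data": {
  "increments": [
    [[-0.1,-0.04,0.5,0,0,0],[0,0,0.6,0,0,0],[0,0,0.4,0,0,0],[0,0,0.23,0,0,0],[0,0,0,0,0,0]]
  ]
}}

```text
clock: 2.72
eef_pos: [0.4563, 0.2929, 0.0157]
tool_rot: [0.079, 0.997, -0.0, -0.001]
ft_force: [-0.2, -1.0, 0.6]
grip_width: 0.0854
```

```bash
python3 -c "
from snap import *
t=snap('top',3,'top2.npz'); s=snap('scene',3,'scene2.npz')
crop(t,195,240,275,330,6,'pics/g_t.png'); crop(s,370,240,470,330,6,'pics/g_s.png')
from go import *
plan([.4575,.2929,.015],rot(-9))"
```

```text
at [0.4574 0.2935 0.0173] t 3.02 w 0.0852 F [-0.8 -0.1  1.2] j [ 0.57  0.52 -0.21  0.84 -0.    0.73]
turn/10deg [ 0.007  0.008 -0.003] | shift then /50mm [-0.003 -0.013  0.045]snap.py:7: RuntimeWarning: All-NaN slice encountered
  c["z_map"]=np.nan_to_num(np.nanmedian(z,0)).astype(np.float32); np.savez(out,**c); return c
```

View pics/g_t.png

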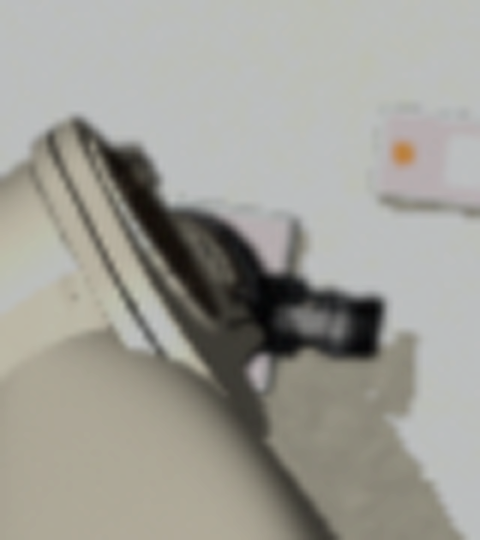

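View pics/g_s.png

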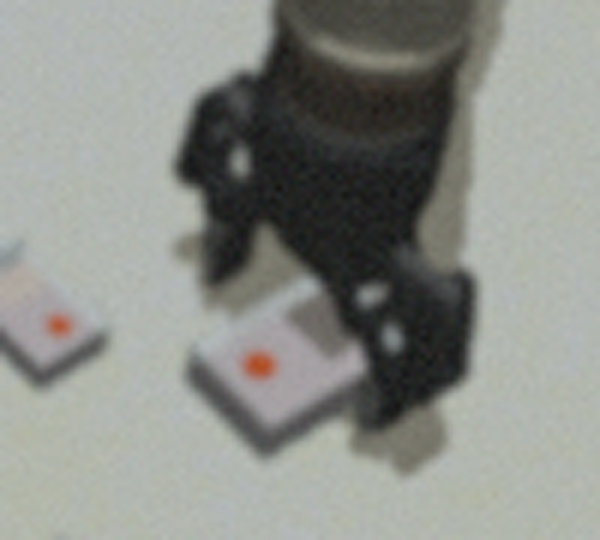

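The flask sits between the fingers, with the spot at about (259,365) in the scene crop and clear. Closing the gripper.

Request:
{"op": "send_rows", "data": {
  "increments": [
    [[0,0,0,0,0,0],[0,0,0,0,0,0],[0,0,0,0,0,0],[0,0,0,0,0,0],[0,0,0,0,0,0],[0,0,0,0,0,0]]
  ],
  "grip": 1
}}

```text
clock: 3.78
eef_pos: [0.4573, 0.2934, 0.0169]
tool_rot: [0.079, 0.997, 0.0, 0.001]
ft_force: [-0.5, -0.3, 5.5]
grip_width: 0.0505
```

Request:
{"op": "send_rows", "data": {
  "increments": [
    [[0,0,-0.5,0,0,0],[0,0,-0.8,0,0,0],[0,0,-1,0,0,0],[0,0,-1,0,0,0],[0,0,-0.8,0,0,0],[0,0,-0.4,0,0,0],[0,0,0,0,0,0]]
  ]
}}

```text
clock: 4.65
eef_pos: [0.4575, 0.2935, 0.2424]
tool_rot: [0.079, 0.997, 0.001, 0.001]
ft_force: [0.5, -0.1, -1.1]
grip_width: 0.0508
```

```bash
python3 -W ignore -c "
from snap import *
s=snap('scene',4,'scene3.npz')
crop(s,330,120,480,300,3.3,'pics/l_s.png')
from go import *
plan(st(-.024,0,.230),rot(YAW))"
```

```text
at [0.4559 0.2925 0.2393] t 4.85 w 0.0505 F [-0.4 -0.8 -1.5] j [0.57 0.33 0.12 1.37 0.   0.73]
turn/10deg [-0.015 -0.016  0.236] | shift then /50mm [-3.642 -4.927  0.186]
```

View pics/l_s.png

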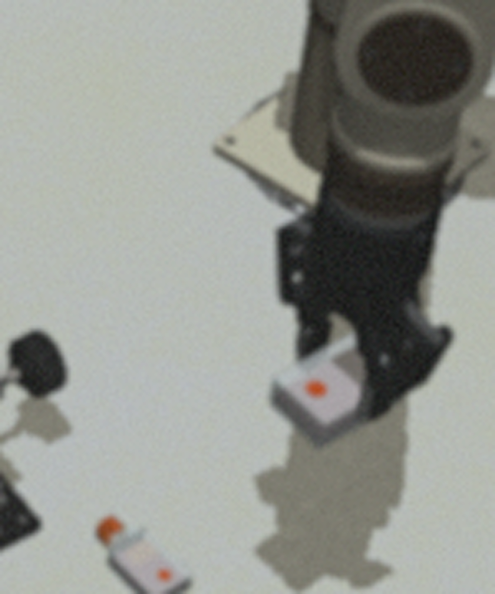

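Request:
{"op": "send_rows", "data": {
  "increments": [
    [[0,0,0,0,0,0.236],[-0.3,-0.4,0,0,0,0],[-0.6,-0.8,0,0,0,0],[-0.6,-0.8,0,0,0,0],[-0.6,-0.8,0,0,0,0],[-0.6,-0.8,0,0,0,0],[-0.5,-0.7,0,0,0,0],[-0.3,-0.4,0,0,0,0]]
  ]
}}

```text
clock: 5.85
eef_pos: [0.5818, 0.0258, 0.2393]
tool_rot: [0.1, 0.995, -0.0, -0.002]
ft_force: [0.0, 0.9, -0.7]
grip_width: 0.0507
```

```bash
python3 -W ignore -c "
from go import *
plan(st(-.024,0,.177),rot(YAW))"
```

```text
at [0.5818 0.0258 0.2393] t 5.85 w 0.0507 F [ 0.   0.9 -0.7] j [ 0.04  0.41  0.24  1.41 -0.    0.25]
turn/10deg [-0.006 -0.017 -0.013] | shift then /50mm [-0.12  -0.196  1.247]
```

Request:
{"op": "send_rows", "data": {
  "increments": [
    [[-0.14,-0.22,0,0,0,0],[0,0,0.4,0,0,0],[0,0,0.4,0,0,0],[0,0,0.24,0,0,0],[0,0,0,0,0,0],[0,0,0,0,0,0]]
  ]
}}

```text
clock: 6.6
eef_pos: [0.587, 0.0163, 0.19]
tool_rot: [0.099, 0.995, 0.0, 0.001]
ft_force: [0.7, -0.4, -0.4]
grip_width: 0.0506
```

```bash
python3 -W ignore -c "
from snap import *
s=snap('scene',4,'s4.npz'); t=snap('top',4,'t4.npz')
crop(s,220,150,370,300,4,'pics/p_s.png');crop(t,290,130,400,300,3.5,'pics/p_t.png')
from go import *
plan(st(-.024,0,.1755),rot(YAW))"
```

```text
at [0.5867 0.016  0.1896] t 7.0 w 0.051 F [ 0.2 -0.2 -1.8] j [0.03 0.44 0.15 1.29 0.   0.23]
turn/10deg [0.001 0.003 0.   ] | shift then /50mm [ 0.015 -0.022  0.282]
```

View pics/p_s.png

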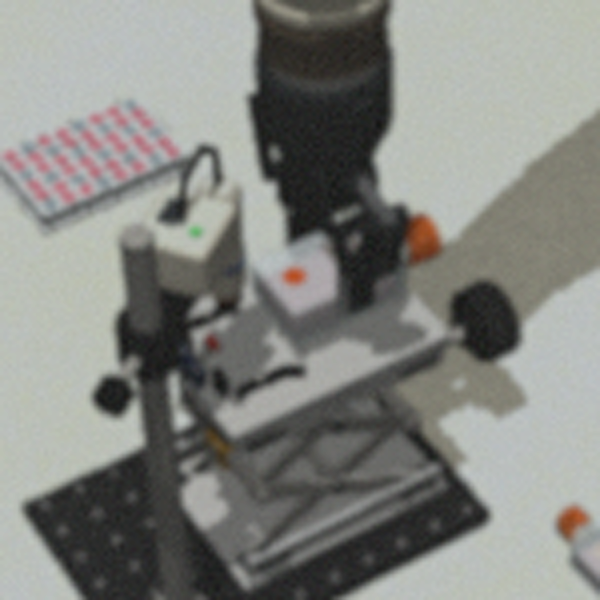

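View pics/p_t.png

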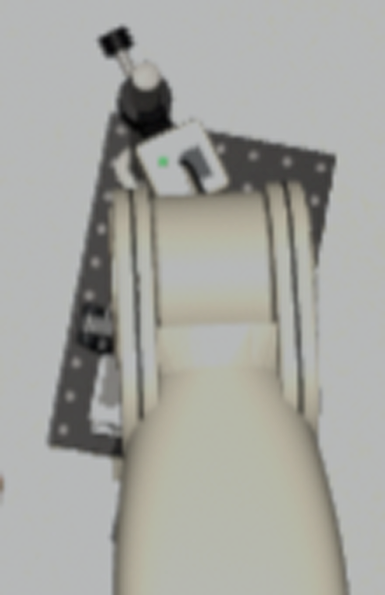

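The flask is over the bare deck, with the spot at (292,275) in the scene crop. Lowering it.

Request:
{"op": "send_rows", "data": {
  "increments": [
    [[0,0,0.14,0,0,0],[0,0,0.1,0,0,0],[0,0,0,0,0,0],[0,0,0,0,0,0]]
  ]
}}

```text
clock: 7.5
eef_pos: [0.5865, 0.0159, 0.1772]
tool_rot: [0.099, 0.995, -0.0, -0.0]
ft_force: [-0.7, -0.2, -1.4]
grip_width: 0.0505
```

```bash
python3 -W ignore -c "
from go import *
plan(st(-.024,0,.1755),rot(YAW))
s=load('s4.npz'); p=ray(s,[(293,218.75)],.2)[0]; d=p[:2]-ST; a=np.radians(-YAW); print('spot st',(d[0]*np.cos(a)-d[1]*np.sin(a)).round(4),(d[0]*np.sin(a)+d[1]*np.cos(a)).round(4))"
```

```text
at [0.5865 0.0159 0.1772] t 7.5 w 0.0505 F [-0.7 -0.2 -1.4] j [ 0.03  0.44  0.13  1.26 -0.    0.23]
turn/10deg [-0.    -0.002 -0.   ] | shift then /50mm [ 0.011 -0.021  0.034]
spot st 0.0003 0.0019
```

Request:
{"op": "send_rows", "data": {
  "increments": [
    [[0,-0.02,0.03,0,0,0],[0,0,0,0,0,0],[0,0,0,0,0,0]]
  ]
}}

```text
clock: 7.88
eef_pos: [0.5865, 0.0149, 0.176]
tool_rot: [0.099, 0.995, -0.0, 0.0]
ft_force: [-0.4, -0.4, -0.6]
grip_width: 0.0506
```

Request:
{"op": "send_rows", "data": {
  "increments": [
    [[0,0,0.03,0,0,0],[0,0,0,0,0,0],[0,0,0,0,0,0]]
  ]
}}

```text
clock: 8.25
eef_pos: [0.5865, 0.0149, 0.1758]
tool_rot: [0.099, 0.995, 0.0, 0.001]
ft_force: [-2.0, -0.1, 5.7]
grip_width: 0.0504
```

Contact at about 5.7 N. Opening the gripper, lifting, and checking.

Request:
{"op": "send_rows", "data": {
  "increments": [
    [[0,0,0,0,0,0],[0,0,0,0,0,0],[0,0,0,0,0,0],[0,0,0,0,0,0],[0,0,-0.4,0,0,0],[0,0,-0.8,0,0,0],[0,0,-0.8,0,0,0],[0,0,0,0,0,0]]
  ],
  "grip": 0
}}

```text
clock: 9.25
eef_pos: [0.5884, 0.0151, 0.2784]
tool_rot: [0.099, 0.995, 0.0, 0.004]
ft_force: [0.1, 0.1, 0.9]
grip_width: 0.0854
```

```bash
python3 -W ignore -c "
from snap import *
s=snap('scene',4,'s5.npz')
crop(s,220,150,370,300,4,'pics/r_s.png')
from go import *
plan(st(-.130,0,.280),rot(YAW))"
```

```text
at [0.5857 0.0149 0.2728] t 9.45 w 0.0854 F [ 0.   0.3 -0.5] j [ 0.03  0.41  0.33  1.49 -0.    0.22]
turn/10deg [-0.004 -0.015 -0.   ] | shift then /50mm [ 2.119e+00  2.000e-03 -1.440e-01]
```

View pics/r_s.png

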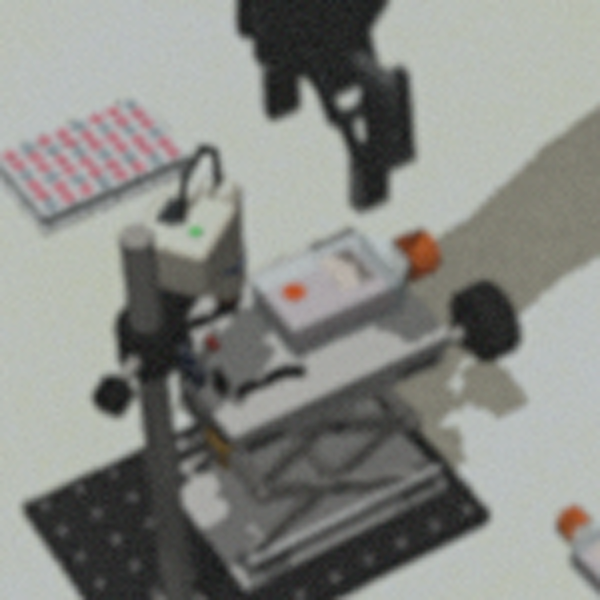

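The flask lies flat on the deck, spot up at (293,292) and cap towards the knob. Moving behind the cap with the fingers shut.

Request:
{"op": "send_rows", "data": {
  "increments": [
    [[0.6,0,0,0,0,0],[0.8,0,0,0,0,0],[0.7,0,0,0,0,0],[0,0,0,0,0,0],[0,0,0.7,0,0,0],[0,0,0.7,0,0,0],[0,0,0.5,0,0,0],[0,0,0,0,0,0]]
  ],
  "grip": 1
}}

```text
clock: 10.45
eef_pos: [0.4821, 0.0354, 0.1765]
tool_rot: [0.099, 0.995, -0.001, -0.003]
ft_force: [0.2, 0.7, 0.9]
grip_width: -0.0
```

```bash
python3 -W ignore -c "
from snap import *
s=snap('scene',3,'s6.npz')
crop(s,220,150,370,300,4,'pics/b_s.png')
from go import *
plan(st(-.080,0,.174),rot(YAW))"
```

```text
at [0.4845 0.0357 0.18  ] t 10.6 w -0.0002 F [0.2 0.3 0. ] j [ 0.07  0.25 -0.15  1.18 -0.    0.27]
turn/10deg [ 0.002  0.008 -0.001] | shift then /50mm [-0.947 -0.005  0.121]
```

View pics/b_s.png

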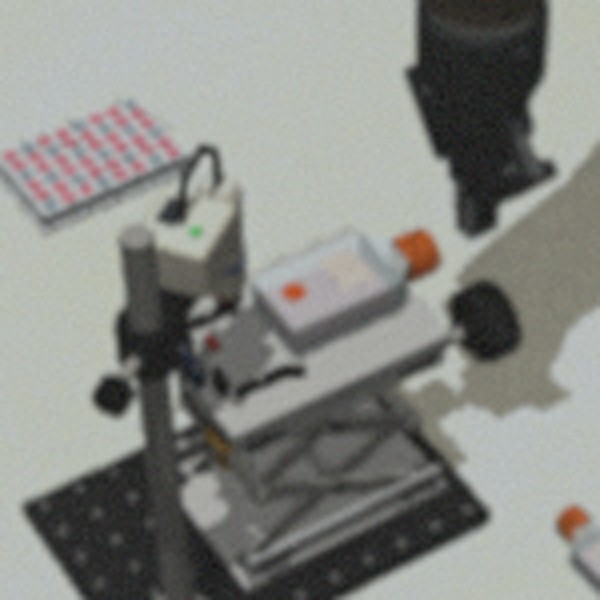

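Request:
{"op": "send_rows", "data": {
  "increments": [
    [[0,0,0.12,0,0,0],[-0.15,0,0,0,0,0],[-0.15,0,0,0,0,0],[-0.15,0,0,0,0,0],[-0.15,0,0,0,0,0],[-0.15,0,0,0,0,0],[-0.15,0,0,0,0,0],[0,0,0,0,0,0]]
  ]
}}

```text
clock: 11.6
eef_pos: [0.5284, 0.0267, 0.1732]
tool_rot: [0.099, 0.995, -0.0, 0.0]
ft_force: [0.0, -0.7, 0.3]
grip_width: -0.0003
```

```bash
python3 -W ignore -c "
from snap import *
s=snap('scene',3,'s7.npz')
crop(s,220,150,370,300,4,'pics/c_s.png')
from go import *
plan(st(-.062,0,.174),rot(YAW))"
```

```text
at [0.5276 0.0268 0.1732] t 11.75 w 0.0005 F [ 0.2  0.4 -0.4] j [ 0.05  0.33 -0.04  1.19 -0.    0.25]
turn/10deg [-0. -0. -0.] | shift then /50mm [-0.428 -0.001 -0.015]
```

View pics/c_s.png

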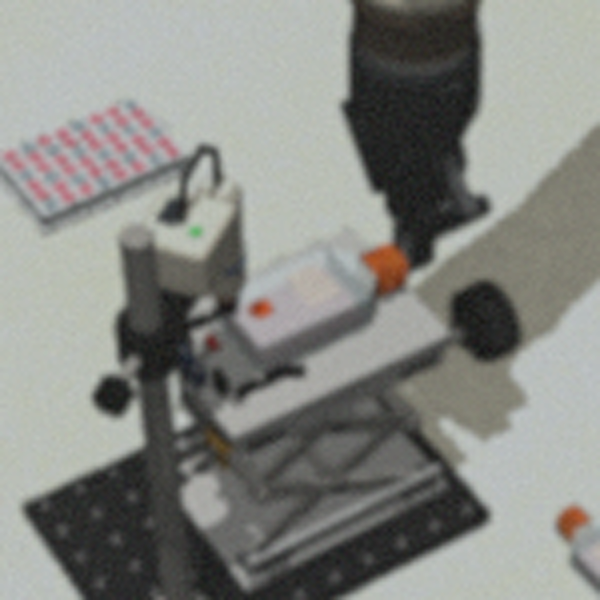

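Request:
{"op": "send_rows", "data": {
  "increments": [
    [[-0.12,0,0,0,0,0],[-0.12,0,0,0,0,0],[-0.1,0,0,0,0,0],[0,0,0,0,0,0],[0,0,0,0,0,0]]
  ]
}}

```text
clock: 12.38
eef_pos: [0.5444, 0.0234, 0.1733]
tool_rot: [0.099, 0.995, -0.0, 0.0]
ft_force: [-0.3, 0.4, 0.4]
grip_width: -0.0002
```

Request:
{"op": "send_rows", "data": {
  "increments": [
    [[-0.04,0,0,0,0,0],[0,0,0,0,0,0],[0,0,0,0,0,0]]
  ]
}}

```text
clock: 12.75
eef_pos: [0.5462, 0.0231, 0.1733]
tool_rot: [0.099, 0.995, -0.0, 0.0]
ft_force: [-0.0, 0.4, 0.1]
grip_width: -0.0001
```

Request:
{"op": "send_rows", "data": {
  "increments": [
    [[-0.03,0,0,0,0,0],[0,0,0,0,0,0],[0,0,0,0,0,0]]
  ]
}}

```text
clock: 13.12
eef_pos: [0.5477, 0.0228, 0.1733]
tool_rot: [0.099, 0.995, 0.0, 0.0]
ft_force: [-0.6, 0.8, 0.0]
grip_width: -0.0002
```

```bash
python3 -W ignore -c "
from snap import *
s=snap('scene',4,'s8.npz')
crop(s,220,150,370,300,4,'pics/d_s.png')
from go import *
plan(st(-.062,0,.174),rot(YAW))"
```

```text
at [0.5477 0.0228 0.1733] t 13.32 w 0.0001 F [-1.3 -0.5  0.5] j [0.04 0.37 0.01 1.21 0.   0.24]
turn/10deg [0. 0. 0.] | shift then /50mm [-0.017 -0.002 -0.013]
```

View pics/d_s.png

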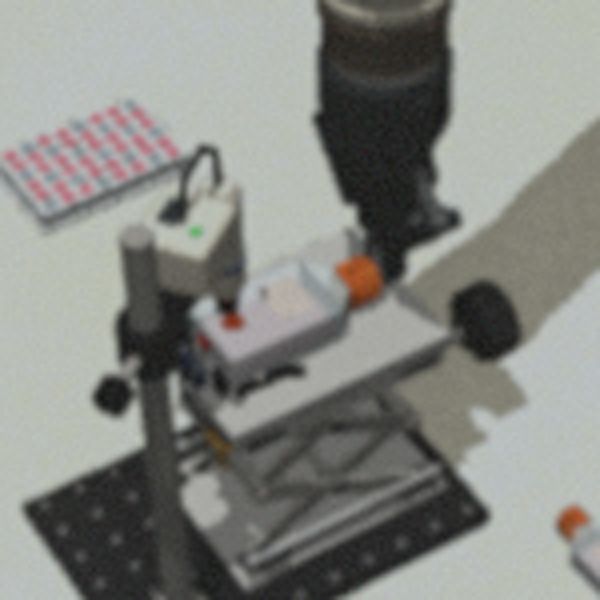

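```bash
cat > spot.py <<'E'
from go import *
def spot(fn,z,box=(265,205,305,245)):
    s=load(fn); x0,y0,x1,y1=box; h=cv2.cvtColor(s["color"],cv2.COLOR_RGB2HSV)[y0:y1,x0:x1].astype(float)
    m=((h[...,0]<14)&(h[...,1]>110)).astype(np.uint8); n,l,stt,ce=cv2.connectedComponentsWithStats(m)
    for i in range(1,n):
        if stt[i,4]>=5:
            uv=ce[i]+[x0,y0]; p=ray(s,[uv],z)[0]; d=p[:2]-ST; a=np.radians(-YAW)
            print(fn,uv.round(2),stt[i,4],'st mm',(1000*(d[0]*np.cos(a)-d[1]*np.sin(a))).round(1),(1000*(d[0]*np.sin(a)+d[1]*np.cos(a))).round(1))
E
python3 -c "
from spot import *
for f in ('s5.npz','s6.npz','s7.npz','s8.npz'): spot(f,.186)"
```

```text
s5.npz [293.07 222.6 ] 15 st mm -0.1 0.7
s6.npz [293.  222.5] 16 st mm -0.2 0.4
s7.npz [285. 227.] 11 st mm 23.1 2.7
s8.npz [277.69 229.46] 13 st mm 41.3 0.3
```

Request:
{"op": "send_rows", "data": {
  "increments": [
    [[-0.03,0,0,0,0,0],[0,0,0,0,0,0],[0,0,0,0,0,0]]
  ]
}}

```text
clock: 13.7
eef_pos: [0.5493, 0.0225, 0.1733]
tool_rot: [0.099, 0.995, 0.0, 0.0]
ft_force: [-0.7, -0.1, 0.5]
grip_width: -0.0003
```

Request:
{"op": "send_rows", "data": {
  "increments": [
    [[-0.03,0,0,0,0,0],[0,0,0,0,0,0],[0,0,0,0,0,0]]
  ]
}}

```text
clock: 14.08
eef_pos: [0.55, 0.0223, 0.1732]
tool_rot: [0.099, 0.995, 0.0, -0.001]
ft_force: [-3.3, 0.3, 2.6]
grip_width: 0.0001
```

Request:
{"op": "send_rows", "data": {
  "increments": [
    [[-0.03,0,0,0,0,0],[0,0,0,0,0,0],[0,0,0,0,0,0]]
  ]
}}

```text
clock: 14.45
eef_pos: [0.55, 0.0223, 0.1732]
tool_rot: [0.099, 0.995, 0.0, -0.002]
ft_force: [-8.6, 1.5, 5.6]
grip_width: 0.0002
```

```bash
python3 -W ignore -c "
from snap import *
s=snap('scene',6,'s9.npz')
crop(s,245,195,325,255,10,'pics/e_s.png')
from spot import *
spot('s9.npz',.186)
plan(st(-.062,0,.174),rot(YAW))"
```

```text
s9.npz [276.75 229.67] 12 st mm 43.5 -0.3
s9.npz [269.2 235.4] 5 st mm 67.2 6.0
at [0.55   0.0223 0.1732] t 14.75 w 0.0 F [-8.2  2.   5.3] j [0.04 0.38 0.02 1.22 0.   0.24]
turn/10deg [ 0.    -0.024  0.002] | shift then /50mm [ 0.03  -0.001 -0.016]
```

View pics/e_s.png

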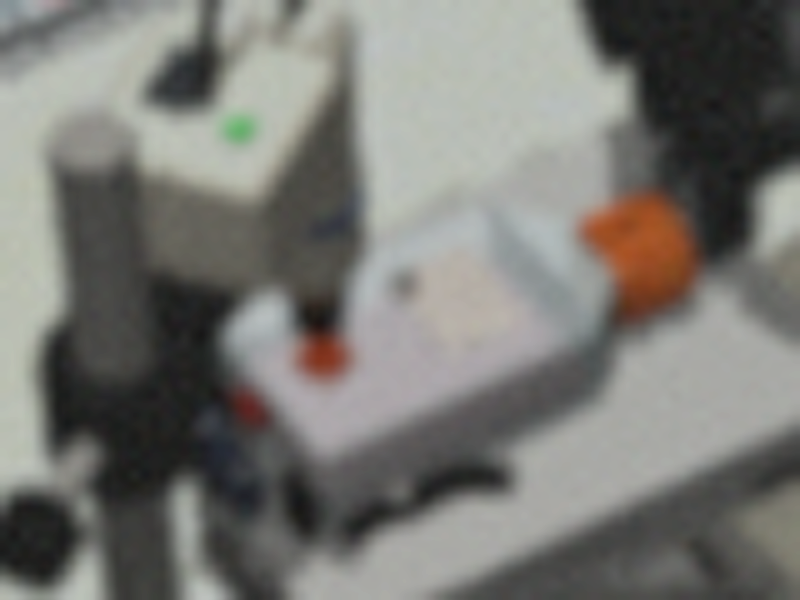

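The flask is home: the TCP stopped rigidly at 8 N, the spot is at station (43.5, -0.3) mm against a nominal 44, and the red roller is pressed at its end at (248,405). Backing off and opening above the knob.

Request:
{"op": "send_rows", "data": {
  "increments": [
    [[0.1,0,0,0,0,0],[0.4,0,0,0,0,0],[0.6,0,0,0,0,0],[0.5,0,-0.2,0,0,0],[0,0,-0.2,-0.8,0,0],[0,0,0,0,0,0]]
  ],
  "grip": 1
}}

```text
clock: 15.5
eef_pos: [0.4747, 0.0363, 0.1943]
tool_rot: [0.1, 0.993, 0.069, 0.009]
ft_force: [-0.2, 0.3, -0.2]
grip_width: -0.0002
```

```bash
python3 -W ignore -c "
from snap import *
s=snap('scene',4,'s10.npz');t=snap('top',3,'t10.npz')
crop(s,220,150,370,300,4,'pics/f_s.png')
from spot import *
spot('s10.npz',.186)
plan(st(-.140,0,.180),rot(YAW,0))
K=st(-.140,0,.083); r=rot(YAW,-45); print(r.apply([0,0,1]))
plan(K-r.apply([0,0,.080]),r)
plan(K+r.apply([0,0,.013]),r)"
```

```text
s10.npz [276.75 229.67] 12 st mm 43.5 -0.3
at [0.4738 0.0381 0.1929] t 15.85 w -0.0 F [0.5 0.5 0.6] j [-0.    0.2  -0.18  1.17  0.14  0.2 ]
turn/10deg [ 0.796 -0.004  0.005] | shift then /50mm [ 0.033 -0.009  0.257]
[-0.13976485 -0.69315639 -0.70710678]
at [0.4738 0.0381 0.1929] t 15.85 w -0.0 F [0.5 0.5 0.6] j [-0.    0.2  -0.18  1.17  0.14  0.2 ]
turn/10deg [ 5.296e+00 -2.000e-03  6.000e-03] | shift then /50mm [ 0.033  1.547 -0.04 ]
at [0.4738 0.0381 0.1929] t 15.85 w -0.0 F [0.5 0.5 0.6] j [-0.    0.2  -0.18  1.17  0.14  0.2 ]
turn/10deg [ 5.296e+00 -2.000e-03  6.000e-03] | shift then /50mm [0.033 1.547 1.82 ]
```

View pics/f_s.png

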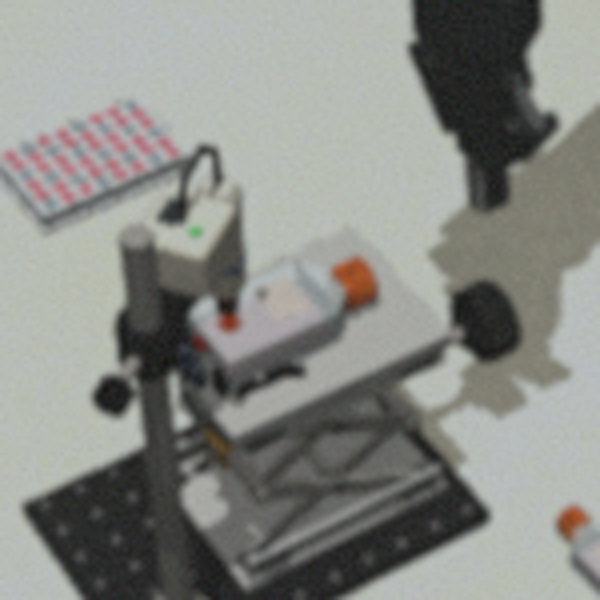

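Request:
{"op": "send_rows", "data": {
  "increments": [
    [[0,0,0,0.9,0,0],[0,0,0,0.9,0,0],[0,0,0,0.9,0,0],[0,0,0,0.9,0,0],[0,0,0,0.9,0,0],[0.03,0.5,0,0.8,0,0],[0,0.6,0,0,0,0],[0,0.45,0,0,0,0]]
  ],
  "grip": 0
}}

```text
clock: 16.85
eef_pos: [0.4835, 0.0955, 0.1392]
tool_rot: [0.091, 0.919, -0.381, -0.038]
ft_force: [0.2, 0.0, 0.6]
grip_width: 0.0854
```

Request:
{"op": "send_rows", "data": {
  "increments": [
    [[0,0,0,0,0,0],[0,0,0,0,0,0]]
  ]
}}

```text
clock: 17.1
eef_pos: [0.4837, 0.0934, 0.1421]
tool_rot: [0.092, 0.919, -0.381, -0.038]
ft_force: [0.4, -0.2, 1.2]
grip_width: 0.0853
```

```bash
python3 -W ignore -c "
from snap import *
s=snap('scene',3,'s11.npz');t=snap('top',3,'t11.npz')
crop(s,220,150,420,300,4,'pics/h_s.png');crop(t,280,200,400,320,4,'pics/h_t.png')
from spot import *
K=st(-.140,0,.083); r=rot(YAW,-45)
plan(K-r.apply([0,0,.080]),r)
plan(K+r.apply([0,0,.013]),r)"
```

```text
at [0.4837 0.0935 0.142 ] t 17.4 w 0.0853 F [-0.4  0.8 -0.6] j [ 0.52  0.69  0.18  1.64 -0.56  0.89]
turn/10deg [ 0.006  0.001 -0.008] | shift then /50mm [0.008 0.032 0.036]
at [0.4837 0.0935 0.142 ] t 17.4 w 0.0853 F [-0.4  0.8 -0.6] j [ 0.52  0.69  0.18  1.64 -0.56  0.89]
turn/10deg [ 0.006  0.001 -0.008] | shift then /50mm [0.008 0.032 1.896]
```

View pics/h_s.png

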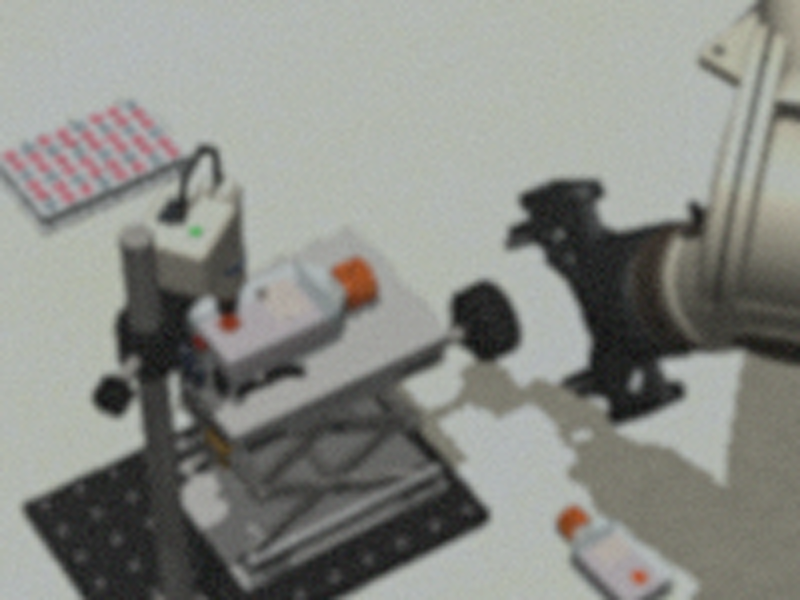

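View pics/h_t.png

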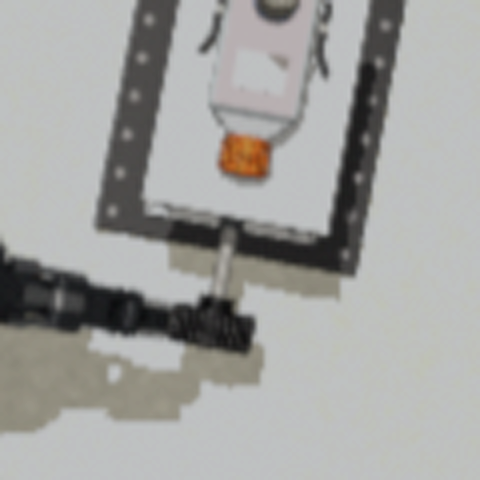

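The jaws are aligned with the knob, which is at (485,320) in the scene crop. Advancing over it.

Request:
{"op": "send_rows", "data": {
  "increments": [
    [[0,0.03,0.5,0,0,0],[0,0,0.6,0,0,0],[0,0,0.5,0,0,0],[0,0,0.28,0,0,0],[0,0,0,0,0,0],[0,0,0,0,0,0]]
  ]
}}

```text
clock: 18.15
eef_pos: [0.4711, 0.0302, 0.0742]
tool_rot: [0.092, 0.919, -0.38, -0.037]
ft_force: [0.2, 0.7, -0.4]
grip_width: 0.0856
```

```bash
python3 -W ignore -c "
from snap import *
s=snap('scene',3,'s12.npz');t=snap('top',3,'t12.npz')
crop(s,280,150,420,300,4,'pics/i_s.png');crop(t,280,200,400,320,4,'pics/i_t.png')
from spot import *
K=st(-.140,0,.083); r=rot(YAW,-45)
plan(K+r.apply([0,0,.013]),r)"
```

```text
at [0.4708 0.0303 0.0738] t 18.45 w 0.0852 F [ 0.1 -0.3 -0.1] j [ 0.43  0.69 -0.03  1.39 -0.61  0.8 ]
turn/10deg [ 0.002  0.005 -0.   ] | shift then /50mm [ 0.007 -0.019  0.02 ]
```

View pics/i_s.png

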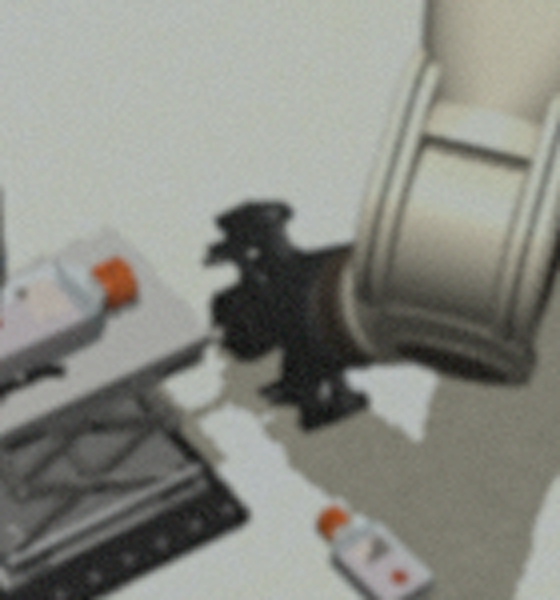

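View pics/i_t.png

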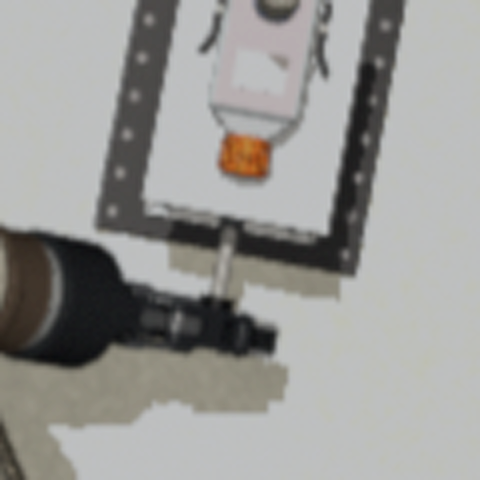

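Request:
{"op": "send_rows", "data": {
  "increments": [
    [[0,-0.01,0,0,0,0],[0,0,0,0,0,0],[0,0,0,0,0,0],[0,0,0,0,0,0],[0,0,0,0,0,0]]
  ],
  "grip": 1
}}

```text
clock: 19.08
eef_pos: [0.4705, 0.0295, 0.0747]
tool_rot: [0.092, 0.919, -0.381, -0.038]
ft_force: [-1.8, 2.1, 6.0]
grip_width: 0.0483
```

```bash
cat > rollrows.py <<'E'
from go import *
def rollrows(phi0,phi1,n,ang0,r=.013,follow=True):
    """ang0: knob angle at start (rad)"""
    ph=np.linspace(phi0,phi1,n+1); out=[]
    def T(p): 
        a=ang0+np.radians(p-phi0) if follow else ang0
        K=st(-.140,0,.083+a*.00446/2); q=rot(YAW,p); return K+q.apply([0,0,r]),q
    for i in range(n):
        p0,q0=T(ph[i]);p1,q1=T(ph[i+1]); d=q0.inv().apply(p1-p0)/.05; rv=np.degrees((q0.inv()*q1).as_rotvec())/10
        out.append([round(v,3) for v in [*d,*rv]])
    print(out)
def roll():
    o=get_obs(); q=R.from_quat(o["tool_rot"]); zt=q.apply([0,0,1]); a=np.radians(YAW); ys=np.array([-np.sin(a),np.cos(a),0])
    p=np.degrees(np.arctan2(zt@ys,-zt[2])); print("roll",p.round(2),"t",o["clock"],"F",o["ft_force"].round(1),"w",o["grip_width"]); return p
E
python3 -c "
from rollrows import *
roll(); rollrows(-45,43,11,0)"
```

```text
roll -45.03 t 19.075 F [-1.8  2.1  6. ] w 0.04834646409819219
[[np.float64(0.0), np.float64(0.032), np.float64(-0.007), np.float64(-0.8), np.float64(-0.0), np.float64(0.0)], [np.float64(-0.0), np.float64(0.032), np.float64(-0.008), np.float64(-0.8), np.float64(0.0), np.float64(0.0)], [np.float64(-0.0), np.float64(0.033), np.float64(-0.008), np.float64(-0.8), np.float64(0.0), np.float64(-0.0)], [np.float64(0.0), np.float64(0.034), np.float64(-0.008), np.float64(-0.8), np.float64(0.0), np.float64(-0.0)], [np.float64(-0.0), np.float64(0.035), np.float64(-0.009), np.float64(-0.8), np.float64(0.0), np.float64(-0.0)], [np.float64(0.0), np.float64(0.036), np.float64(-0.009), np.float64(-0.8), np.float64(0.0), np.float64(-0.0)], [np.float64(-0.0), np.float64(0.037), np.float64(-0.009), np.float64(-0.8), np.float64(-0.0), np.float64(-0.0)], [np.float64(0.0), np.float64(0.037), np.float64(-0.009), np.float64(-0.8), np.float64(0.0), np.float64(0.0)], [np.float64(-0.0), np.float64(0.038), np.float64(-0.008), np.float64(-0.8), np.float64(0.0), np.float64(0.0)], [np.float64(0.0), np.float64(0.039), np.float64(-0.008), np.float64(-0.8), np.float64(-0.0), np.float64(-0.0)], [np.float64(-0.0), np.float64(0.04), np.float64(-0.008), np.float64(-0.8), np.float64(-0.0), np.float64(-0.0)]]
```

Gripped, with a width of 48 mm. Turning 88° in two calls of 7 and 4 rows.

Request:
{"op": "send_rows", "data": {
  "increments": [
    [[0,0.032,-0.007,-0.8,0,0],[0,0.032,-0.008,-0.8,0,0],[0,0.033,-0.008,-0.8,0,0],[0,0,0,0,0,0]]
  ]
}}

```text
clock: 19.58
eef_pos: [0.4714, 0.0339, 0.0727]
tool_rot: [0.099, 0.979, -0.18, -0.017]
ft_force: [-1.2, 5.0, 2.6]
grip_width: 0.0486
```

Request:
{"op": "send_rows", "data": {
  "increments": [
    [[0,0.034,-0.008,-0.8,0,0],[0,0.035,-0.009,-0.8,0,0],[0,0.036,-0.009,-0.8,0,0],[0,0.037,-0.009,-0.8,0,0],[0,0.037,-0.009,-0.8,0,0],[0,0.038,-0.008,-0.8,0,0],[0,0.039,-0.008,-0.8,0,0],[0,0.04,-0.008,-0.8,0,0]]
  ]
}}

```text
clock: 20.58
eef_pos: [0.4741, 0.0471, 0.0778]
tool_rot: [0.093, 0.925, 0.366, 0.036]
ft_force: [-4.8, 1.5, 3.9]
grip_width: 0.0482
```

Request:
{"op": "send_rows", "data": {
  "increments": [
    [[0,0,0,0,0,0],[0,0,0,0,0,0]]
  ]
}}

```text
clock: 20.82
eef_pos: [0.4741, 0.0472, 0.0776]
tool_rot: [0.094, 0.926, 0.365, 0.035]
ft_force: [-5.6, -4.1, 13.0]
grip_width: 0.0486
```

```bash
python3 -W ignore -c "
from rollrows import *
roll()
from snap import *
s=snap('scene',4,'s13.npz');t=snap('top',4,'t13.npz')
crop(s,220,150,420,300,4,'pics/j_s.png')
P=cloud(t); m=np.zeros(P.shape[:2],bool); m[235:252,322:332]=1; print('deck',np.median(P[m][:,2]),P[m][:,2].std()); P=cloud(load('top1.npz'));print(np.median(P[m][:,2]))
"
```

```text
roll 43.05 t 20.825 F [-5.6 -4.1 13. ] w 0.04858651558757384
deck 0.1647471071726926 0.001772739473682943
0.15805517390965407
```

View pics/j_s.png

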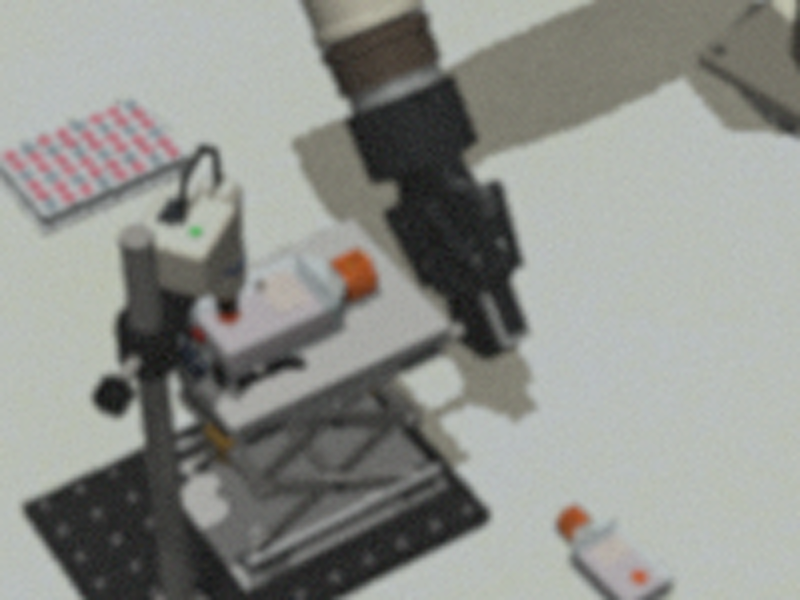

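Deck rise measures 6.7 mm against 6.85 mm expected. Opening, rolling back about the knob, and regrasping.

Request:
{"op": "send_rows", "data": {
  "increments": [
    [[0,0,0,0,0,0],[0,0,0,0,0,0],[0,0,0,0,0,0],[0,0,0,0,0,0]]
  ],
  "grip": 0
}}

```text
clock: 21.72
eef_pos: [0.4739, 0.0474, 0.0768]
tool_rot: [0.092, 0.926, 0.365, 0.036]
ft_force: [-0.8, 0.9, 0.8]
grip_width: 0.0852
```

```bash
python3 -W ignore -c "
from rollrows import *
roll(); K=st(-.140,0,.0864); q=rot(YAW,43); plan(K+q.apply([0,0,.013]),q)
import sys
rollrows(43,-45,11,1.536,follow=False)
" | sed 's/np.float64//g'
```

```text
roll 42.98 t 21.725 F [-0.8  0.9  0.8] w 0.08515376560342491
at [0.4739 0.0474 0.0768] t 21.73 w 0.0852 F [-0.8  0.9  0.8] j [-0.33  0.44 -0.42  0.83  0.74 -0.18]
turn/10deg [-0.002 -0.005 -0.003] | shift then /50mm [-0.001 -0.009 -0.011]
[[(0.0), (-0.036), (-0.003), (0.8), (0.0), (0.0)], [(-0.0), (-0.036), (-0.003), (0.8), (0.0), (0.0)], [(0.0), (-0.036), (-0.003), (0.8), (-0.0), (-0.0)], [(-0.0), (-0.036), (-0.003), (0.8), (-0.0), (0.0)], [(0.0), (-0.036), (-0.003), (0.8), (0.0), (0.0)], [(-0.0), (-0.036), (-0.003), (0.8), (0.0), (0.0)], [(0.0), (-0.036), (-0.003), (0.8), (0.0), (0.0)], [(-0.0), (-0.036), (-0.003), (0.8), (-0.0), (0.0)], [(0.0), (-0.036), (-0.003), (0.8), (0.0), (0.0)], [(0.0), (-0.036), (-0.003), (0.8), (-0.0), (0.0)], [(-0.0), (-0.036), (-0.003), (0.8), (0.0), (-0.0)]]
```

Request:
{"op": "send_rows", "data": {
  "increments": [
    [[0,-0.036,-0.003,0.8,0,0],[0,-0.036,-0.003,0.8,0,0],[0,-0.036,-0.003,0.8,0,0],[0,-0.036,-0.003,0.8,0,0],[0,-0.036,-0.003,0.8,0,0],[0,-0.036,-0.003,0.8,0,0]]
  ]
}}

```text
clock: 22.48
eef_pos: [0.4723, 0.0374, 0.0745]
tool_rot: [0.099, 0.994, -0.046, -0.004]
ft_force: [-0.4, 0.8, -1.0]
grip_width: 0.0856
```

Request:
{"op": "send_rows", "data": {
  "increments": [
    [[0,-0.036,-0.003,0.8,0,0],[0,-0.036,-0.003,0.8,0,0],[0,-0.036,-0.003,0.8,0,0],[0,-0.036,-0.003,0.8,0,0],[0,-0.036,-0.003,0.8,0,0],[0,0,0,0,0,0],[0,0,0,0,0,0]]
  ]
}}

```text
clock: 23.35
eef_pos: [0.4705, 0.0295, 0.0777]
tool_rot: [0.092, 0.92, -0.38, -0.038]
ft_force: [0.5, -0.0, -0.1]
grip_width: 0.0856
```

```bash
python3 -W ignore -c "
from rollrows import *
roll(); K=st(-.140,0,.0864); q=rot(YAW,-45); plan(K+q.apply([0,0,.013]),q)
from snap import *
s=snap('scene',10,'s14.npz');t=snap('top',10,'t14.npz')
crop(s,245,195,325,255,10,'pics/k_s.png')
P=cloud(t); m=np.zeros(P.shape[:2],bool); m[235:252,322:332]=1; print('deck',np.median(P[m][:,2]),P[m][:,2].std()); 
rollrows(-45,27,9,1.536)
" | sed 's/np.float64//g'
```

```text
roll -44.9 t 23.35 F [ 0.5 -0.  -0.1] w 0.08562352596595431
at [0.4705 0.0295 0.0777] t 23.35 w 0.0856 F [ 0.5 -0.  -0.1] j [ 0.43  0.68 -0.03  1.39 -0.61  0.8 ]
turn/10deg [ 0.01  -0.001 -0.001] | shift then /50mm [ 0.003 -0.001  0.014]
deck 0.16500927439381063 0.0011865426709824294
[[(0.0), (0.032), (-0.007), (-0.8), (-0.0), (0.0)], [(-0.0), (0.032), (-0.008), (-0.8), (0.0), (0.0)], [(-0.0), (0.033), (-0.008), (-0.8), (0.0), (-0.0)], [(0.0), (0.034), (-0.008), (-0.8), (0.0), (-0.0)], [(-0.0), (0.035), (-0.009), (-0.8), (0.0), (-0.0)], [(0.0), (0.036), (-0.009), (-0.8), (0.0), (-0.0)], [(-0.0), (0.037), (-0.009), (-0.8), (-0.0), (-0.0)], [(0.0), (0.037), (-0.009), (-0.8), (0.0), (0.0)], [(-0.0), (0.038), (-0.008), (-0.8), (0.0), (0.0)]]
```

View pics/k_s.png

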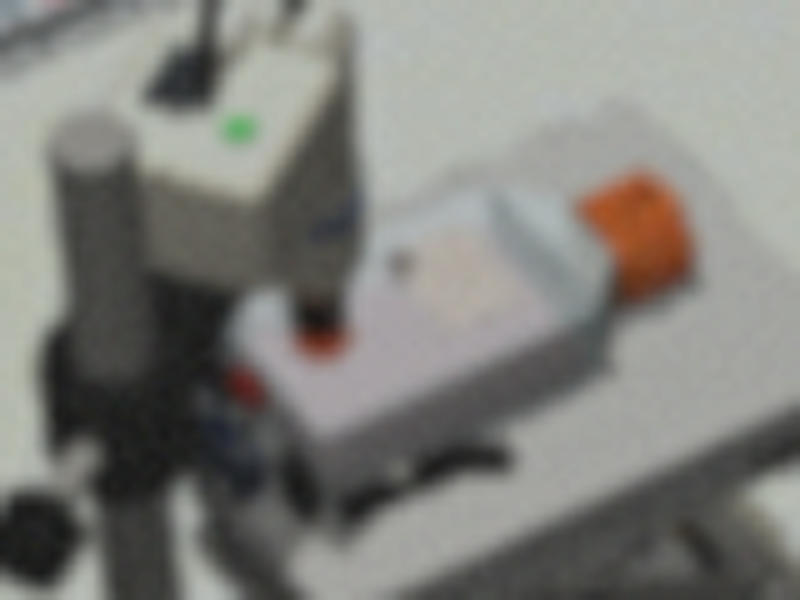

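The orange spot at (323,345) is still half visible under the nose, so a gap of about 4–5 mm remains. Closing and turning 56° (4.4 mm), then I'll look again.

Request:
{"op": "send_rows", "data": {
  "increments": [
    [[0,0,0,0,0,0],[0,0,0,0,0,0],[0,0,0,0,0,0],[0,0,0,0,0,0],[0,0,0,0,0,0]]
  ],
  "grip": 1
}}

```text
clock: 24.98
eef_pos: [0.4705, 0.0296, 0.0782]
tool_rot: [0.092, 0.919, -0.381, -0.038]
ft_force: [-1.1, 2.5, 5.4]
grip_width: 0.0489
```

Request:
{"op": "send_rows", "data": {
  "increments": [
    [[0,0.032,-0.007,-0.8,0,0],[0,0.032,-0.008,-0.8,0,0],[0,0.033,-0.008,-0.8,0,0],[0,0.034,-0.008,-0.8,0,0],[0,0.035,-0.009,-0.8,0,0],[0,0.036,-0.009,-0.8,0,0],[0,0.037,-0.009,-0.8,0,0],[0,0,0,0,0,0]]
  ]
}}

```text
clock: 25.98
eef_pos: [0.4728, 0.0408, 0.0769]
tool_rot: [0.1, 0.99, 0.097, 0.01]
ft_force: [-2.1, 1.9, 4.6]
grip_width: 0.0483
```

```bash
python3 -W ignore -c "
from rollrows import *
roll()
from snap import *
s=snap('scene',12,'s15.npz');t=snap('top',8,'t15.npz')
crop(s,260,215,290,240,24,'pics/m_s.png');crop(load('s14.npz'),260,215,290,240,24,'pics/m_s0.png')
P=cloud(t); m=np.zeros(P.shape[:2],bool); m[235:252,322:332]=1; print('deck',np.median(P[m][:,2]),P[m][:,2].std()); 
"
```

```text
roll 11.21 t 25.975 F [-2.1  1.9  4.6] w 0.048299489672128916
deck 0.16932072065103598 0.0011281491508595162
```

View pics/m_s.png

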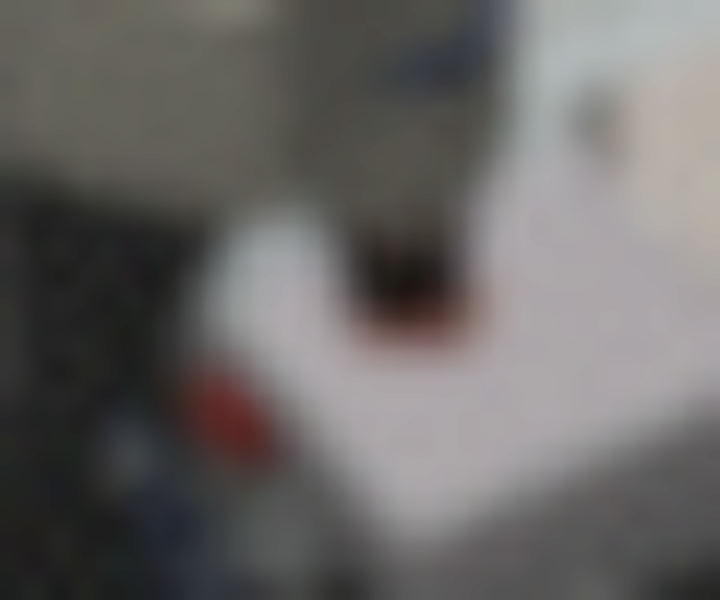

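View pics/m_s0.png

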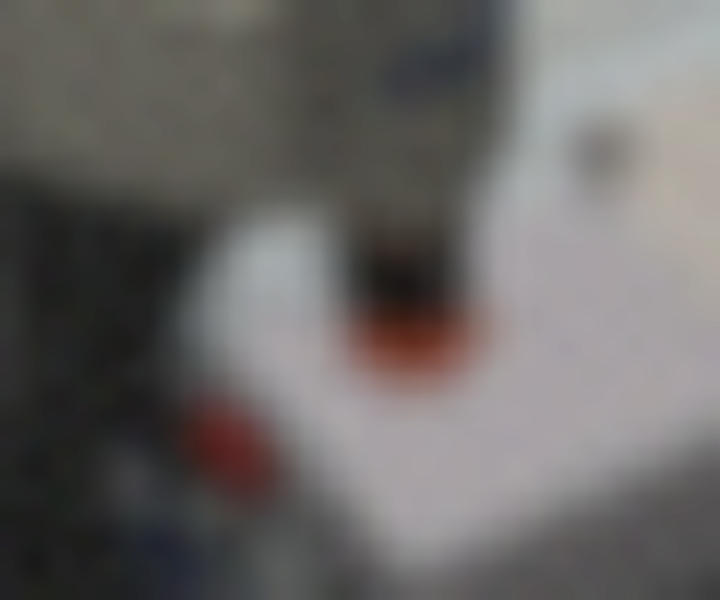

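Deck rise is now 11.25 mm by depth and 11.2 mm by angle, so the flask top is at about 197 mm, right at the estimated nose tip. Continuing by 16° (1.25 mm) and comparing the nose.

Request:
{"op": "send_rows", "data": {
  "increments": [
    [[0,0.037,-0.009,-0.8,0,0],[0,0.038,-0.008,-0.8,0,0],[0,0,0,0,0,0]]
  ]
}}

```text
clock: 27.35
eef_pos: [0.4735, 0.0442, 0.0786]
tool_rot: [0.098, 0.967, 0.233, 0.023]
ft_force: [-3.7, 0.7, 9.8]
grip_width: 0.0481
```

```bash
cat > prof.py <<'E'
from h import *
def prof(f):
    s=load(f); c=s["color"].astype(float); 
    p=c[222:232,275:279].mean(1)
    print(f,"R-B",(p[:,0]-p[:,2]).round(0).astype(int),"G",p[:,1].round(0).astype(int))
E
python3 -W ignore -c "
from rollrows import *
roll()
from snap import *
s=snap('scene',12,'s16.npz');t=snap('top',8,'t16.npz')
crop(s,260,215,290,240,24,'pics/n_s.png')
P=cloud(t); m=np.zeros(P.shape[:2],bool); m[235:252,322:332]=1; print('deck',np.median(P[m][:,2]),P[m][:,2].std()); 
from prof import *
for f in ('s10','s14','s15','s16'): prof(f+'.npz')
"
```

```text
roll 27.14 t 27.35 F [-3.7  0.7  9.8] w 0.048094810427008396
deck 0.1706232211176245 0.0011829360156691226
s10.npz R-B [ 6  6  8  7  3  7 26 48 60 54] G [57 56 47 34 28 34 42 48 47 52]
s14.npz R-B [ 6  7  8  7  4 10 32 43 30 12] G [ 56  55  47  35  27  27  33  48  74 100]
s15.npz R-B [ 6  6  8  6  5 13 20 16  5  2] G [ 58  56  48  34  26  30  52  86 112 120]
s16.npz R-B [ 6  6  6  4  5 15 20 14  5  1] G [ 58  54  46  32  26  36  64  95 113 119]
```

View pics/n_s.png

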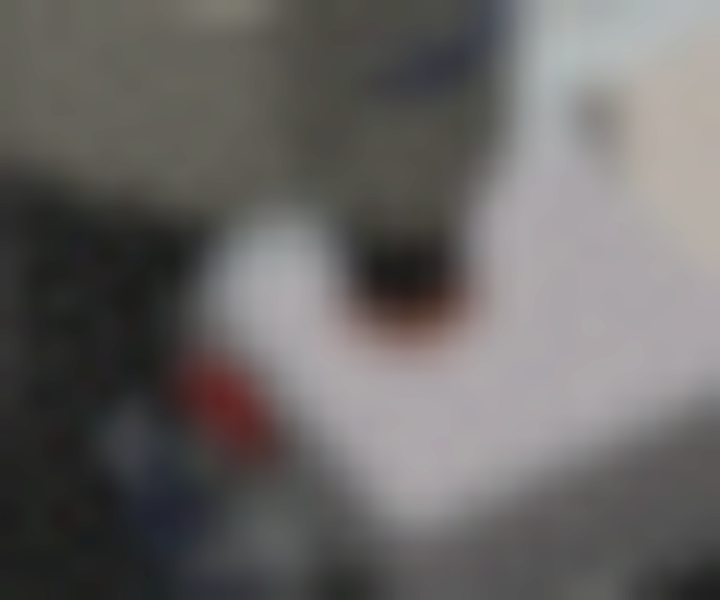

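From s15 to s16 the orange rim around the nose keeps its width while nose and rim move up together, and the ring tint fades. So the flask is in contact and the lift is about 1.3 mm by depth. One more 8° (0.6 mm).

Request:
{"op": "send_rows", "data": {
  "increments": [
    [[0,0.038,-0.008,-0.8,0,0],[0,0,0,0,0,0],[0,0,0,0,0,0]]
  ]
}}

```text
clock: 28.72
eef_pos: [0.4738, 0.0457, 0.0798]
tool_rot: [0.095, 0.949, 0.299, 0.029]
ft_force: [-4.1, -3.4, 9.5]
grip_width: 0.0488
```

```bash
python3 -W ignore -c "
from rollrows import *
roll()
from snap import *
s=snap('scene',20,'s17.npz');t=snap('top',10,'t17.npz')
crop(s,260,215,290,240,24,'pics/o_s.png')
P=cloud(t); m=np.zeros(P.shape[:2],bool); m[235:252,322:332]=1; print('deck',np.median(P[m][:,2]),P[m][:,2].std()); 
# tube top flat zone & flask-top in same frames
for f in ('top1','t14','t15','t16','t17'):
    P=cloud(load(f+'.npz')); print(f,'tube',np.median(P[196:200,346:354,2]).round(4))
from prof import *
for f in ('s10','s14','s15','s16','s17'):
    prof(f+'.npz'); c=load(f+'.npz')['color'].astype(float); w=c[223:226,274:280]; print('  ring tint',(w[...,0]-w[...,2]).mean().round(2))
"
```

```text
roll 34.94 t 28.725 F [-4.1 -3.4  9.5] w 0.04884992934488035
deck 0.1707906587762673 0.0011344118957170193
top1 tube 0.2948
t14 tube 0.2953
t15 tube 0.2947
t16 tube 0.2947
t17 tube 0.2946
s10.npz R-B [ 6  6  8  7  3  7 26 48 60 54] G [57 56 47 34 28 34 42 48 47 52]
  ring tint 5.5
s14.npz R-B [ 6  7  8  7  4 10 32 43 30 12] G [ 56  55  47  35  27  27  33  48  74 100]
  ring tint 5.89
s15.npz R-B [ 6  6  8  6  5 13 20 16  5  2] G [ 58  56  48  34  26  30  52  86 112 120]
  ring tint 5.39
s16.npz R-B [ 6  6  6  4  5 15 20 14  5  1] G [ 58  54  46  32  26  36  64  95 113 119]
  ring tint 3.89
s17.npz R-B [ 5  5  4  2  6 18 20 13  4  1] G [ 57  55  46  32  26  38  66  96 114 119]
  ring tint 2.94
```

View pics/o_s.png

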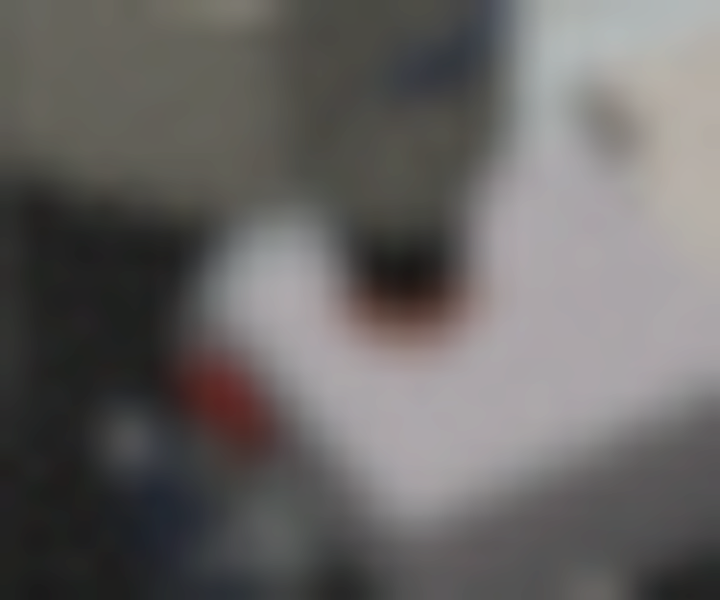

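The ring tint held at about 5.5 up to s15, then fell to 3.9 and 2.9. The lift is about 2 mm by depth (170.8 + 28 − 196.8) and by knob angle. Releasing and backing out.

Request:
{"op": "send_rows", "data": {
  "increments": [
    [[0,0,0,0,0,0],[0,0,0,0,0,0],[0,0,0,0,0,0],[0,0,0,0,0,0],[0,0,0,0,0,0]]
  ],
  "grip": 0
}}

```text
clock: 30.85
eef_pos: [0.4738, 0.0459, 0.0792]
tool_rot: [0.095, 0.949, 0.299, 0.03]
ft_force: [-0.2, -0.4, 0.3]
grip_width: 0.0855
```

Request:
{"op": "send_rows", "data": {
  "increments": [
    [[0,0,-0.4,0,0,0],[0,0,-0.6,0,0,0],[0,0,-0.8,0,0,0],[0,0,-0.8,0,0,0],[0,0,-0.5,0,0,0],[0,0,0,0,0,0],[0,0,0,0,0,0]]
  ]
}}

```text
clock: 31.72
eef_pos: [0.4558, -0.0408, 0.2054]
tool_rot: [0.095, 0.949, 0.299, 0.029]
ft_force: [0.2, 0.1, 0.1]
grip_width: 0.0854
```

```bash
python3 -W ignore -c "
from rollrows import *
roll()
from snap import *
s=snap('scene',20,'s18.npz');t=snap('top',10,'t18.npz')
crop(s,220,150,420,300,4,'pics/q_s.png'); cv2.imwrite('pics/q_t.png',t['color'][:,:,::-1])
P=cloud(t); m=np.zeros(P.shape[:2],bool); m[235:252,322:332]=1; print('deck',np.median(P[m][:,2]),P[m][:,2].std()); 
from prof import *
for f in ('s17','s18'):
    prof(f+'.npz'); c=load(f+'.npz')['color'].astype(float); w=c[223:226,274:280]; print('  ring tint',(w[...,0]-w[...,2]).mean().round(2))
"
```

```text
roll 35.01 t 31.725 F [0.2 0.1 0.1] w 0.08540324321762963
deck 0.17115262575017665 0.0012505914691528655
s17.npz R-B [ 5  5  4  2  6 18 20 13  4  1] G [ 57  55  46  32  26  38  66  96 114 119]
  ring tint 2.94
s18.npz R-B [ 6  6  4  2  6 18 19 12  5  1] G [ 56  54  46  32  26  40  68  97 114 118]
  ring tint 3.11
```

View pics/q_s.png

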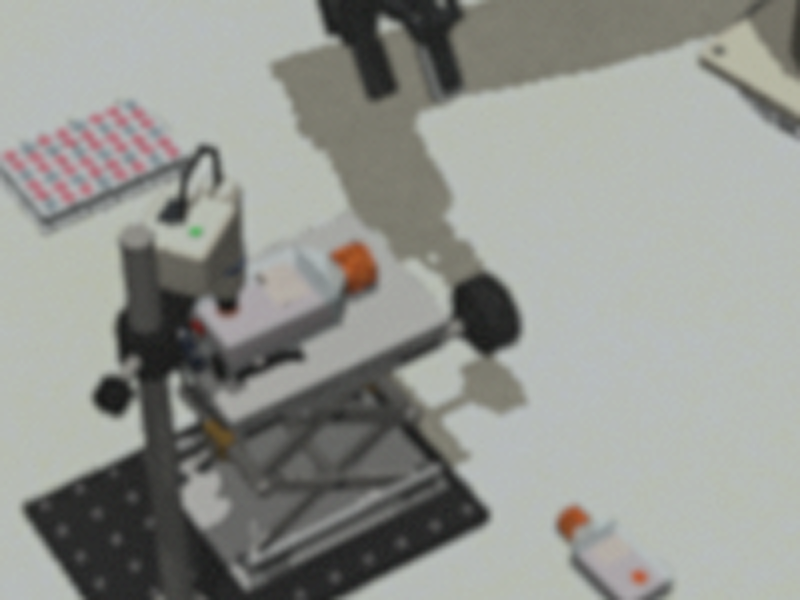

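View pics/q_t.png

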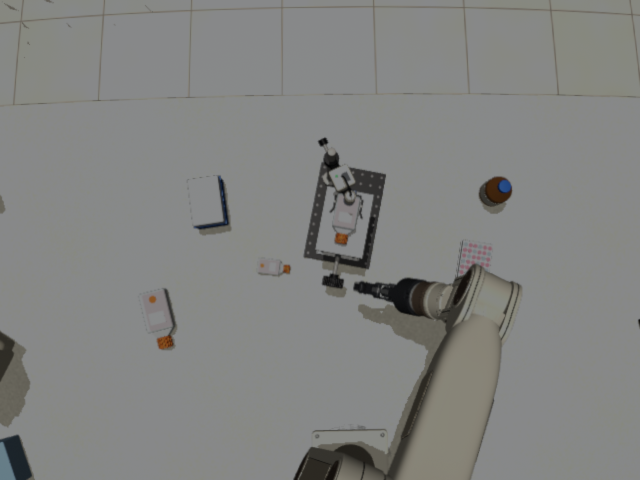

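The flask is home with the nose resting on its spot, and the bystanders haven't moved. The fingers are clear of the knob and the force reads zero. Handing in.

```bash
python3 -c "
from workcell import *
print(job_done())"
```

```text
the job is handed in; nothing more can be done
None
```

The job is handed in, at about 33 s on the robot's clock out of the 72 s allowed; `job_done` gives no verdict. The middle-sized flask is home on the deck, spot up and cap towards the knob. I set it on the bare deck, pushed it against the stops from the cap end with the fingers shut, and let go. I then turned the knob about 168° clockwise in two grasps.

**Flask position:** the push stopped rigidly at about 8 N. The spot measured at station (43.5, −0.3) mm against a nominal (44, 0). The red roller shows pressed at the flask's end.

**Nose lift:** about 2 mm. By depth the deck ended at 170.8–171.2 mm, which puts the lift at 2.0–2.3 mm. The knob angle gives a 13.1 mm rise; depth gives 12.7–13.1 mm. The orange ring's tint dropped by about half, and neither the tint nor the deck height slipped after release.

**Surroundings:** the tip box, bottle and other two flasks stand where they did. The microplate was partly behind the arm in the last top view, but the scene view shows it unmoved. The wrist force read zero at the end.

**Limits of the checks:** the switch angle and nose lift could only be judged from images and depth, good to roughly ±0.7 mm.

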